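# Load the jar steriliser, check its catch and set the sunk timer

### The arm

A 6-joint arm with a two-finger parallel gripper is mounted at the origin on the work surface. World frame = base frame: x ahead of the robot, y to its left, z up, the work surface at z = 0. Lengths are in m, angles in degrees, forces in N, time in s.
With the tool pointing down it reaches from about 0.4 to 0.825 m from the base axis. Payload 7 kg.
Tool frame: the origin (TCP) lies midway between the tips of the shut fingers; the grasp point (between the pads) lies r.grip_depth behind it (r.grip_depth is the distance from the TCP to the grasp point, in m); z points along the fingers, y is the direction in which the jaws open and shut (so a half turn about z gives the same grasp; the last joint's range is limited). The gripper opens to 88 mm and grips with 3 to 60 N. Pads are 19 mm wide; open, the fingers measure 130 mm over their backs; the gripper's body (78 mm by 193 mm) begins 47 mm behind the grasp point.
Start: joints at [-52.248, 20.546, 0.682, 0, -70.136, -16.507], TCP at [0.245, -0.629, 0.227] pointing down, gripper open.
Joint ranges: [-176.03, 176.03], [-82.01, 121.73], [-58.28, 71.71], [-173.87, 95.51], [-174.79, -0.11], [-173.66, 173.66]. Speed limits (degrees/s): [136.94, 136.94, 172.46, 180, 180, 180].

### API

Orientations are given as [roll, pitch, yaw] about the fixed x, y, z axes, in that order (R = Rz(yaw) Ry(pitch) Rx(roll)).
In Python, from plant import r, imaging, close_job gives the robot as it stands.
- The arm moves only by the tool step_arm, never from a script. Its argument "commands" is a list of rows, each a list of 2 entries, a list of its own where there are three numbers: the shift along the tool's x, y, z in mm, then the turn about the tool's z in degrees. In form: [[[x, y, z], twist], ...]. A call has 1 to 20 rows; each row shifts and turns the commanded pose from where the row before left it, along the tool's axes as they then stand; what a row does not reach is not made up. A row lasts 1/8 s, in which the tool goes at most 62.5 mm and 10.7 degrees, less where a joint would pass 70% of its speed; a pose out of reach is approached as far as the arm can. A call with a gripper value outside its range is refused whole. "gripper" is the closure, from 0 (fully open) to 1 (shut), set as the call begins (left out, the last holds). The fingers move at their own pace and stop on an object; "grip_force" is the grip in N (left out, the last holds). Time passes only in rows, so rows that do not move let the fingers close. It gives the time, the measured TCP pose, the force and the opening at its end, in the units of the state.
- r.get_state(): the state, without advancing time (a new reading comes with each control period).
- imaging.capture(name): name is "scene" or "top"; returns a dict with "img" (400x640x3 uint8, red, green, blue), "z_map" (400x640 float32, m along the optical axis (not along the pixel's ray), 0 where there is no reading), "vfov" (degrees; the focal length in pixels is half the picture's height over the tangent of half this angle, whatever the lens; pixels are square), "cx", "cy" (the principal point, pixels), "D" ([k1, k2, p1, p2, k3] as OpenCV has them; the pictures are not rectified), "extrinsics" (4x4, takes a point from camera to world coordinates). Camera axes: x right, y down, z forward; pixel columns grow to the right and rows downward; lengths in m; the calibration is good to about 2 mm. A picture is of the moment at which its call begins.
- close_job(): hands the job in, once; it reports no verdict.
The state is a dict: "time_s": time; "joints": joint angles; "qd": joint speeds; "joint_torque": joint torques, N m; "tcp_pos": TCP position; "eef_rot": TCP orientation; "contact_force": force on the tool from outside, world axes, zero at the start; "moment": the same for the moment, N m; "gripper_width": finger opening in m.
Only numpy, scipy, OpenCV 4.12 (cv2) and the standard library are available. Lean on these libraries where they do the work, as an engineer would, in place of code of your own. Each camera call takes 0.05 s, during which the arm holds its last target.

### The job

Stand every squat white stoneware jar on the worktop upright on the floor of the steriliser's chamber, then shut its lid and press until the catch takes it; tug the handle up to check that the catch holds, pressing again if it gives. After that, turn the timer knob, down in its well, clockwise until its pointer is at the long raised mark on the far lip. Do not move or knock over the other things on the worktop.

Things in the scene. Friction and masses are not known exactly. Their poses are not given: they have to be found in the camera images.
- jar1: white open stoneware jar, first of up to four alike (2 to 4 are present, the others None): squat straight cylinder, 58 mm across, 60 mm tall, wall 5 mm, thick base, about 0.25 kg, starts upright on the worktop to the left; origin at the centre of its underside, z up its axis
- jar2: white open stoneware jar, second of up to four alike (2 to 4 are present, the others None): squat straight cylinder, 58 mm across, 60 mm tall, wall 5 mm, thick base, about 0.25 kg, starts upright on the worktop to the left; origin at the centre of its underside, z up its axis
- jar3: white open stoneware jar, third of up to four alike (2 to 4 are present, the others None): squat straight cylinder, 58 mm across, 60 mm tall, wall 5 mm, thick base, about 0.25 kg, starts upright on the worktop to the left; origin at the centre of its underside, z up its axis
- jar4: white open stoneware jar, fourth of up to four alike (2 to 4 are present, the others None): squat straight cylinder, 58 mm across, 60 mm tall, wall 5 mm, thick base, about 0.25 kg, starts upright on the worktop to the left; origin at the centre of its underside, z up its axis
- steriliser: worktop steriliser, fixed for the run, its place and yaw (within 0.15 rad) differ by start; origin on the worktop under the chamber's centre, x to its far (hinge) side, y to its left, z up. White open-topped chest, 220 (x) by 260 (y) mm outside, walls 10 mm, rim 85 mm high; on its right (-y) a grey timer pod, 220 by 130 mm, 110 mm high
- well (a point): centre of the floor of the square well in the timer pod's top: in the steriliser's frame x -30, y -195, z 55 mm. The well is 84 by 84 mm with upright sides, 55 mm deep; its lip is 110 mm above the worktop. The long raised dark mark is on the far (+x) lip; a small dot on the left lip marks 0
- chamber (a point): centre of the chamber's flat inner floor, 15 mm above the worktop, axes as the steriliser's; inside the chamber measures 200 (x) by 240 (y) mm and is 70 mm deep, room for four jars two by two
- lid (a joint): lid angle in rad: 0 shut, grows as it opens; starts 1.68 to 1.80 (just past upright, stop at 1.85; the handle is then on the far side). Stiff damped hinge: the lid stays put when upright, and sinks slowly shut from below about 1.2, until it rests ajar on the catch
- catch_point (a point): sprung catch at the middle of the chest's front. A lid let down unpressed rests on it, ajar at about 0.08 rad; about 8 to 10 N down on the handle clicks it past. Caught, the lid lies at 0 by its own weight with play up to about 0.012; a tug up of 5 to 8 N at the handle lifts it through the play and it holds at 0.01 to 0.02; over about 12 N pulls it open
- lid_hinge (a point): middle of the lid's hinge line, which runs along the steriliser's y, at x +110 mm, 87 mm above the worktop; turns with the lid
- lid_handle (a point): middle of the handle bar: round steel, 14 mm thick, 100 mm long along y between two posts, on the lid's outer face. With the lid shut it is 215 mm towards -x from the hinge line and 55 mm above it (142 mm above the worktop). Lid plate 243 by 256 by 10 mm, its outer face 45 mm from the bar's axis
- timer (a joint): timer knob angle in rad, grows clockwise seen from above, range 0 to 2.9; starts 0 to 0.6. At 2.2 its pointer is at the long raised mark, straight towards the steriliser's +x. It stays where it is left (about 0.06 N m of friction)
- knob_grip (a point): on the timer knob's upright axis, 28 mm above the well floor, height to grip. Knob: upright bar 50 mm long, 14 mm thick, top 11 mm below the lip, on a disc of radius 29 mm, 4 mm thick. A dark strip on the white bar's top marks its pointing end; pointing direction in the steriliser's frame, counter-clockwise from +x: 2.2 minus the joint value (at 0 it points left and a little to the robot)
- kettle: copper-toned kettle, 160 mm across, 170 mm tall; bystander, leave where it is; origin at the centre of its underside
- canister: sugar canister, 110 mm across, 150 mm tall; bystander, leave where it is; origin at the centre of its underside
- mug: blue mug, 82 mm across, 95 mm tall, handle at +y; bystander, leave where it is; origin at the centre of its underside
- milk_bottle: glass milk bottle, 76 mm across, 210 mm tall; bystander, leave where it is; origin at the centre of its underside
- spoon_rest: wooden spoon rest, 200 by 85 mm, 20 mm high; bystander, leave where it is; origin at the centre of its underside
- pepper_pot: wooden pepper pot, 48 mm across, 100 mm tall; bystander, leave where it is; origin at the centre of its underside
- egg_cup: white egg cup, 50 mm across, 65 mm tall; bystander, leave where it is; origin at the centre of its underside

How it is judged:
By the outcome, as a careful person would: the job done as asked, in the order asked, and still so for the second after the job is handed in, with the robot touching nothing.
Of jar1, jar2, jar3, jar4 only 2 to 4 are there at a start; the rules pass over those that are not, and their reading is None.
At some moment in a run one of jar1, jar2, jar3, jar4 may be knocked a few centimetres aside while the robot is not near it.
Once in a run the grip may slacken for a moment while it holds something.
It also fails if it takes over 210 s, if anything falls off the work surface, if the arm or the gripper's body presses on something with over 40 N, if the wrist force passes 120 N, or if a joint passes its speed limit or range.

## Working session

There is one attempt and no reset: what is moved stays moved. The work goes in short steps, Python scripts to look and compute and a tool call to move; the robot and the scene stay as the last step left them, time stands still between calls to the robot, and variables do not carry over. Pictures are saved under pics/ and viewed, and the job is handed in when it is done.

Besides the shell and the picture viewer there is one more tool, called after "Emit:" by a JSON object that holds its "op" and its "data", one argument or row to a line. step_arm: Moves the arm, as the interface text tells. Its arguments: {"type":"object","properties":{"commands":{"type":"array","items":{"type":"array"}},"gripper":{"type":"number"},"grip_force":{"type":"number"}},"required":["commands"]}

```bash
ls; mkdir -p pics
python3 - <<'E'
from plant import r, imaging
import cv2
s=r.get_state()
for k,v in s.items(): print(k,v)
print(r.grip_depth)
for n in("scene","top"):
    c=imaging.capture(n); cv2.imwrite(f"pics/{n}0.png",c["img"][:,:,::-1]); print(n,c["vfov"],c["cx"],c["cy"],c["D"]); print(c["extrinsics"])
E
```

```text
pics
time_s 0.0
joints [-5.22483122e+01  2.05928737e+01  6.33466483e-01 -1.97673179e-02
 -7.01342915e+01 -1.65062692e+01]
qd [-0.03890725 -0.10091734  0.09456254 -0.08156931 -0.10730843 -0.04070303]
joint_torque [-3.02228966e-05 -5.82711232e+01  2.93046767e+01  6.99704379e+00
  6.85980282e-03 -1.22556180e-04]
tcp_pos [ 0.24438879 -0.62868847  0.22560521]
eef_rot [ 1.79904883e+02 -8.80770325e-03 -1.58761307e+02]
contact_force [-0.68551    -0.09308818  0.87699665]
moment [ 0.0503165  -0.02758403  0.05509869]
gripper_width 0.08789281480436018
0.0188
scene 49.535104156208796 317.7602582098611 193.51886776712706 [0.03004972 0.         0.         0.         0.        ]
[[ 0.47376149  0.70372786 -0.52944985  1.22863763]
 [ 0.88047931 -0.36656039  0.30064874 -0.40205354]
 [ 0.01749955 -0.60860543 -0.79328002  1.13100105]
 [ 0.          0.          0.          1.        ]]
top 45.434742993846285 314.5103408047974 196.302853120427 [-0.04332542  0.          0.          0.          0.        ]
[[-2.79665667e-02 -9.97506743e-01  6.47932736e-02  4.32568196e-01]
 [-9.99608441e-01  2.79670287e-02 -9.00038179e-04 -1.04382536e-02]
 [-9.14281189e-04 -6.47930742e-02 -9.97898302e-01  1.47833083e+00]
 [ 0.00000000e+00  0.00000000e+00  0.00000000e+00  1.00000000e+00]]
```

View pics/scene0.png

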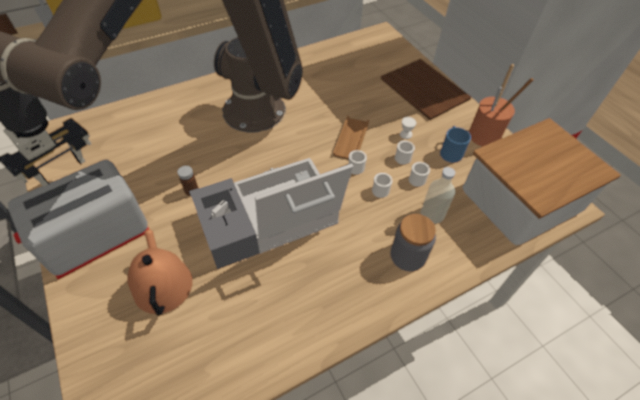

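View pics/top0.png

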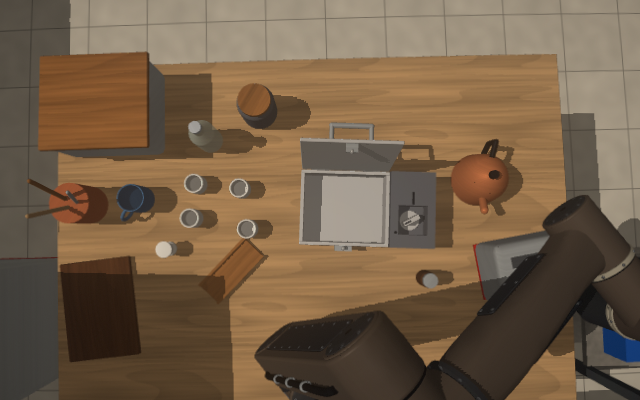

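Top view: four jars at about (195,183), (239,187), (190,217) and (247,228). The egg cup is at (166,249), and the steriliser is around (345,208) with its knob at (411,220). Next I measure.

```bash
cat > h.py <<'E'
import numpy as np, cv2
from plant import r, imaging
def cam(n):
    c=imaging.capture(n); f=200/np.tan(np.radians(c["vfov"]/2))
    c["K"]=np.array([[f,0,c["cx"]],[0,f,c["cy"]],[0,0,1.]]); c["D"]=np.array(c["D"],float); c["E"]=np.array(c["extrinsics"]); return c
def rays(c,uv):
    p=cv2.undistortPoints(np.array(uv,float).reshape(-1,1,2),c["K"],c["D"]).reshape(-1,2)
    d=np.c_[p,np.ones(len(p))]@c["E"][:3,:3].T
    return c["E"][:3,3],d
def plane(c,uv,z):
    o,d=rays(c,uv); t=(z-o[2])/d[:,2]; return o+d*t[:,None]
def cloud(c):
    v,u=np.mgrid[0:400,0:640]; o,d=rays(c,np.c_[u.ravel(),v.ravel()])
    P=(o+d*c["z_map"].reshape(-1,1)); P[c["z_map"].ravel()==0]=np.nan
    return P.reshape(400,640,3)
def proj(c,P):
    E=np.linalg.inv(c["E"]); q,_=cv2.projectPoints(np.array(P,float).reshape(-1,1,3),cv2.Rodrigues(E[:3,:3])[0],E[:3,3],c["K"],c["D"]); return q.reshape(-1,2)
def jars(c,lo=0.052,hi=0.068,xr=(0.2,0.85),yr=(-0.1,0.6)):
    P=cloud(c); m=(P[...,2]>lo)&(P[...,2]<hi)
    img=c["img"].astype(int); m&=(img.max(2)-img.min(2)<45)
    m&=(P[...,0]>xr[0])&(P[...,0]<xr[1])&(P[...,1]>yr[0])&(P[...,1]<yr[1])
    n,l,st,ce=cv2.connectedComponentsWithStats(m.astype(np.uint8),connectivity=8)
    out=[]
    for i in range(1,n):
        if st[i,4]<25: continue
        pts=np.argwhere(l==i)[:,::-1]; Q=P[l==i]
        w=plane(c,pts,0.06)
        (cx,cy),rad=cv2.minEnclosingCircle(w[:,:2].astype(np.float32))
        out.append((st[i,4],ce[i].round(1),np.round([cx,cy,rad],4),np.nanmedian(Q,0).round(4)))
    return out
def show(c,box,k,fn):
    x0,y0,x1,y1=box; cv2.imwrite(fn,cv2.resize(c["img"][y0:y1,x0:x1,::-1],None,fx=k,fy=k,interpolation=cv2.INTER_CUBIC))
E
python3 - <<'E'
from h import *
c=cam("top")
for j in jars(c): print(*j)
show(c,(285,110,445,260),5,"pics/st0.png"); show(c,(150,165,270,285),5,"pics/j0.png")
P=cloud(c)
for uv in [(345,210),(400,240),(430,180),(411,218),(325,210),(302,210),(345,243),(400,215),(420,215)]: print(uv,P[uv[1],uv[0]].round(3))
print("scene");c=cam("scene")
for j in jars(c): print(*j)
show(c,(170,130,370,280),4,"pics/sc0.png")
E
```

```text
115 [158.6 127.5] [0.7594 0.4734 0.0931] [0.7434 0.4483 0.0608]
33 [262.3 122.1] [0.7624 0.1429 0.0382] [0.7496 0.1347 0.0609]
25 [212.6 145.8] [0.6908 0.2948 0.0284] [0.6824 0.287  0.0621]
102 [193.4 183.1] [0.5742 0.3496 0.029 ] [0.5741 0.3479 0.0593]
92 [238.7 187.8] [0.5567 0.2142 0.029 ] [0.5573 0.2124 0.0597]
48 [124.5 195.8] [0.5396 0.5409 0.0348] [0.5415 0.5614 0.0601]
45 [145.6 200.4] [0.528  0.503  0.0338] [0.5247 0.4911 0.0591]
92 [189.5 217.6] [0.4703 0.363  0.0292] [0.4727 0.361  0.0588]
96 [246.6 228.9] [0.4343 0.1934 0.0287] [0.4332 0.1911 0.0587]
186 [163.8 249.3] [0.3793 0.4403 0.0254] [0.3805 0.4385 0.0636]
(345, 210) [ 0.483 -0.104  0.014]
(400, 240) [ 0.389 -0.253  0.107]
(430, 180) [ 0.56  -0.348  0.102]
(411, 218) [ 0.452 -0.289  0.095]
(325, 210) [ 0.485 -0.043  0.019]
(302, 210) [0.484 0.026 0.082]
(345, 243) [ 0.385 -0.096  0.089]
(400, 215) [ 0.462 -0.265  0.053]
(420, 215) [ 0.46  -0.324  0.06 ]
scene
120 [408.1 122.8] [0.3815 0.4408 0.0295] [0.3852 0.4375 0.0642]
65 [457.8 136.1] [0.5231 0.547  0.0318] [0.5138 0.5584 0.0601]
83 [453.6 148.3] [0.5427 0.522  0.0407] [0.5617 0.4987 0.0605]
96 [405.  147.2] [0.4782 0.3612 0.0332] [0.4734 0.3633 0.0574]
93 [356.9 157.2] [0.4384 0.1915 0.0321] [0.4378 0.1924 0.0575]
102 [419.7 169.1] [0.5801 0.3457 0.0339] [0.5794 0.3482 0.0579]
143 [292.1 171.3] [ 0.4108 -0.0345  0.0707] [ 0.3917 -0.0245  0.0596]
102 [382.2 179.9] [0.5624 0.2128 0.0326] [0.5598 0.2138 0.0586]
177 [483.5 198.6] [0.7629 0.4546 0.0864] [0.7659 0.45   0.0604]
81 [433.9 210.3] [0.7225 0.3004 0.0378] [0.7366 0.2806 0.0599]
112 [318.5 219.8] [ 0.5998 -0.0373  0.064 ] [ 0.6014 -0.042   0.0596]
86 [402.6 256.6] [0.811  0.1203 0.041 ] [0.8251 0.1059 0.0601]
```

View pics/st0.png

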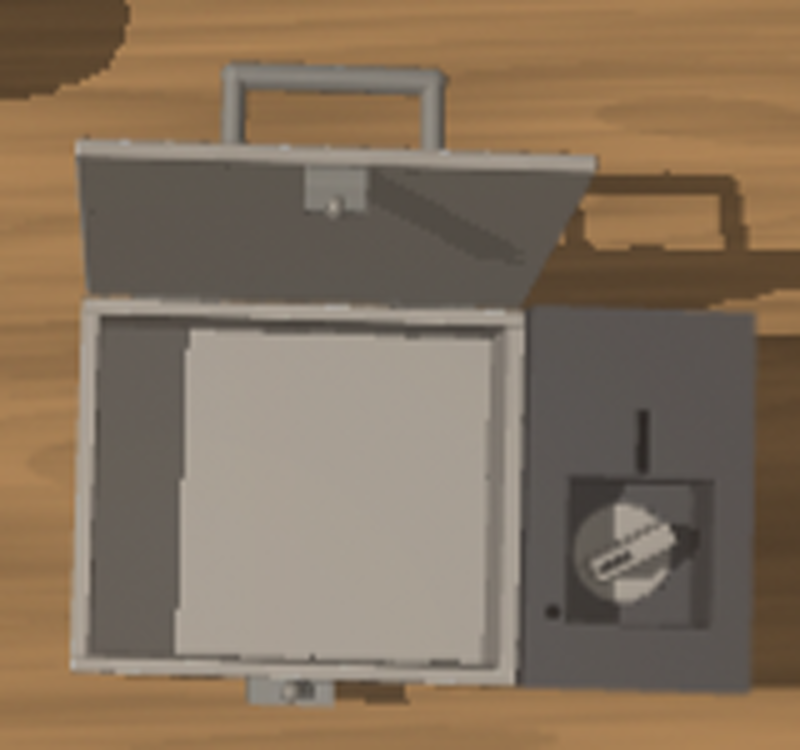

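View pics/j0.png

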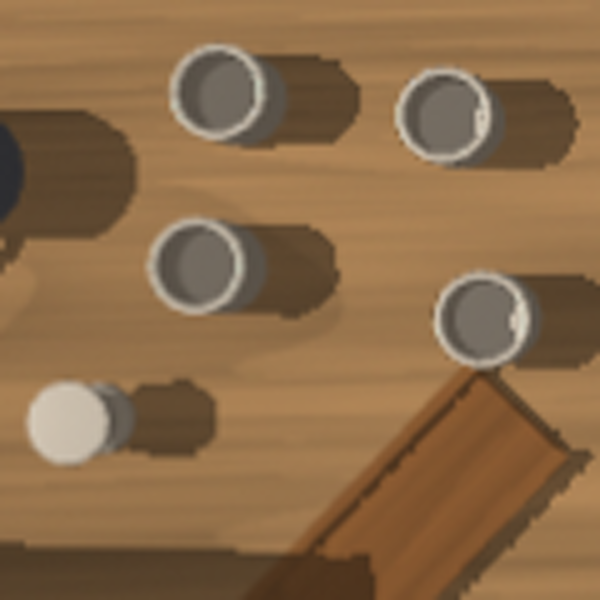

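View pics/sc0.png

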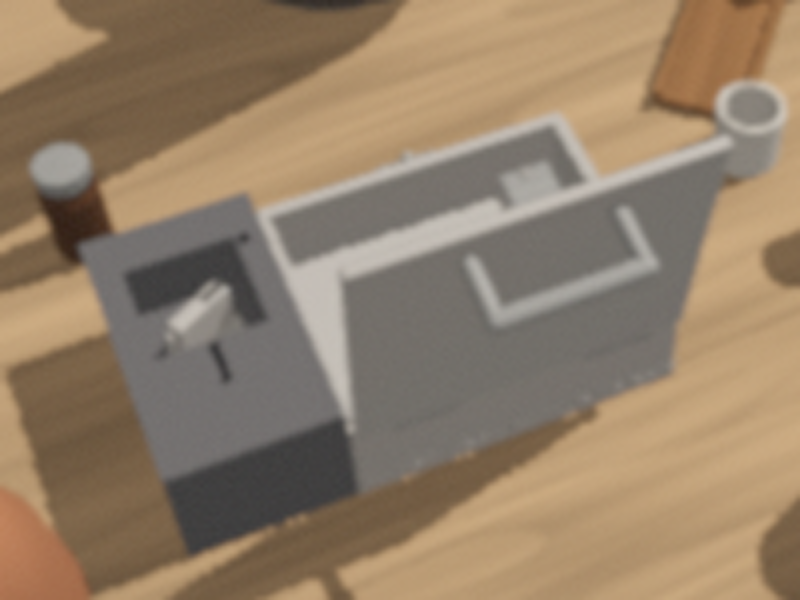

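st0 (5x crop offset 285,110): the chest rim's outer corners are at (88,300), (525,312), (72,668) and (515,683), and the pod's right corners at (755,315) and (748,690). The well corners are (570,478), (713,480), (710,628) and (567,625), and the mark is at (643,440). The knob's dark strip is at its near-left end. I'll fit the pose from these.

Run:
```python
from h import *
c=cam("top")
obs=[((88,300),(.11,.13,.085)),((72,668),(-.11,.13,.085)),((755,315),(.11,-.26,.11)),((748,690),(-.11,-.26,.11)),
((570,478),(.012,-.153,.11)),((713,480),(.012,-.237,.11)),((710,628),(-.072,-.237,.11)),((567,625),(-.072,-.153,.11)),((527,307),(.11,-.13,.11)),((520,686),(-.11,-.13,.11))]
A=np.array([[(p[0]+.5)/5-.5+285,(p[1]+.5)/5-.5+110] for p,_ in obs]); M=np.array([m for _,m in obs])
W=np.array([plane(c,[a],m[2])[0] for a,m in zip(A,M)])[:,:2]
m0=M[:,:2].mean(0);w0=W.mean(0);H=(M[:,:2]-m0).T@(W-w0)
th=np.arctan2(H[0,1]-H[1,0],H[0,0]+H[1,1]);R=np.array([[np.cos(th),-np.sin(th)],[np.sin(th),np.cos(th)]])
t=w0-R@m0;print("yaw",np.degrees(th),"t",t)
print(((R@M[:,:2].T).T+t-W).round(4).tolist())
kb=lambda p:plane(c,[[(p[0]+.5)/5-.5+285,(p[1]+.5)/5-.5+110]],.099)[0][:2]
a,b=kb((593,572)),kb((672,532));print("knob ends",R.T@(a-t),R.T@(b-t),"angle",np.degrees(np.arctan2(*(R.T@(a-b))[::-1])))
for n,p in dict(well=(-.03,-.195),hinge=(.11,0),handle=(-.105,0),j1=(.046,.055),j2=(.046,-.055),j3=(-.046,.055),j4=(-.046,-.055)).items(): print(n,(R@p+t).round(4))
# wall surfaces from depth
P=cloud(c);Q=P.reshape(-1,3);L=((Q[:,:2]-t)@R);z=Q[:,2]
s=(z>.08)&(z<.09)&(abs(L[:,0])<.13)&(abs(L[:,1])<.15)
print("rim ranges",np.percentile(L[s],[1,99],axis=0), "floor",np.nanmedian(z[(abs(L[:,0])<.08)&(abs(L[:,1])<.08)]))
s=(z>.10)&(z<.12)&(L[:,1]<-.12)&(L[:,1]>-.28)&(abs(L[:,0])<.13)
print("pod",np.percentile(L[s],[1,99],axis=0),np.median(z[s]))
# handle
s=(z>.2)&(z<.4)&(L[:,0]>.1)&(L[:,0]<.3)&(abs(L[:,1])<.16)
print("lid",np.percentile(np.c_[L[s],z[s]],[1,50,99],axis=0))
# objects
for n,uv in dict(kettle=(478,180),can=(256,100),mug=(130,198),milk=(194,127),pep=(429,280)).items(): print(n,np.nanmedian(P[uv[1]-3:uv[1]+4,uv[0]-3:uv[0]+4].reshape(-1,3),0).round(3))
```

```text
yaw -3.4588957959468662 t [ 0.48736589 -0.09766192]
[[0.0025, 0.0033], [-0.0024, 0.0016], [0.0013, -0.0007], [-0.003, -0.0009], [0.001, 0.0011], [-0.0005, -0.0004], [0.0003, -0.0006], [0.0012, 0.0012], [0.0009, -0.0028], [-0.0014, -0.0017]]
knob ends [-0.04229429 -0.17057613] [-0.01776207 -0.2158904 ] angle 118.43020208695113
well [ 0.4457 -0.2905]
hinge [ 0.5972 -0.1043]
handle [ 0.3826 -0.0913]
j1 [ 0.5366 -0.0455]
j2 [ 0.53   -0.1553]
j3 [ 0.4448 -0.04  ]
j4 [ 0.4381 -0.1498]
rim ranges [[-0.1099935  -0.13036365]
 [ 0.11053555  0.12991431]] floor 0.014767455833745502
pod [[-0.10857784 -0.259704  ]
 [ 0.10904555 -0.12990605]] 0.11000945238352056
lid [[ 0.12778706 -0.12344903  0.20205879]
 [ 0.14373314  0.00213686  0.29424582]
 [ 0.20345726  0.12482757  0.32955054]]
kettle [ 0.553 -0.476  0.139]
can [0.796 0.146 0.15 ]
mug [0.539 0.562 0.006]
milk [0.711 0.308 0.21 ]
pep [ 0.272 -0.333  0.1  ]
```

Emit:
{"op": "step_arm", "data": {
  "commands": [
    [[0,0,-20],4.94],
    [[0,0,-20],4.94],
    [[0,0,-20],4.94],
    [[0,0,-20],4.94],
    [[0,0,-20],4.94],
    [[0,0,0],0]
  ],
  "gripper": 0
}}

```text
time_s: 1.0
tcp_pos: [0.2448, -0.6297, 0.3283]
eef_rot: [-179.9, 0.1, 176.5]
contact_force: [0.8, -0.1, -0.6]
gripper_width: 0.0876
```

```bash
cat >> h.py <<'E'
from scipy.spatial.transform import Rotation as Ro
T0=np.array([.4874,-.0977]); TH=np.radians(-3.459); RS=np.array([[np.cos(TH),-np.sin(TH)],[np.sin(TH),np.cos(TH)]])
def S2W(p): return RS@np.array(p[:2])+T0
def W2S(p): return RS.T@(np.array(p[:2])-T0)
def delta(*targets):
    s=r.get_state(); R=Ro.from_euler("xyz",s["eef_rot"],degrees=True).as_matrix(); p=np.array(s["tcp_pos"])
    print("t",s["time_s"],"tcp",p.round(4),"rot",np.round(s["eef_rot"],2),"F",np.round(s["contact_force"],1),"w",round(s["gripper_width"],4),"q",np.round(s["joints"],1))
    for t in targets:
        t=np.array(t,float); print("->",t.round(4),"tool mm",((t-p)@R*1000).round(1)); p=t
E
python3 - <<'E'
from h import *
delta((.45,-.30,.326),(.434,.05,.30),(.434,.193,.20))
E
```

```text
t 1.0 tcp [ 0.2448 -0.6297  0.3283] rot [-1.7986e+02  9.0000e-02  1.7654e+02] F [ 0.8 -0.1 -0.6] w 0.0876 q [-52.2  18.2  10.2   0.  -81.9 -41.2]
-> [ 0.45  -0.3    0.326] tool mm [-184.9  341.5    1.7]
-> [0.434 0.05  0.3  ] tool mm [ 37.1 348.5  25.1]
-> [0.434 0.193 0.2  ] tool mm [  8.8 143.   99.6]
```

Emit:
{"op": "step_arm", "data": {
  "commands": [
    [[-15.4,28.5,0],0],
    [[-15.4,28.5,0],0],
    [[-15.4,28.5,0],0],
    [[-15.4,28.5,0],0],
    [[-15.4,28.5,0],0],
    [[-15.4,28.5,0],0],
    [[-15.4,28.5,0],0],
    [[-15.4,28.5,0],0],
    [[-15.4,28.5,0],0],
    [[-15.4,28.5,0],0],
    [[-15.4,28.5,0],0],
    [[-15.4,28.5,0],0]
  ]
}}

```text
time_s: 2.5
tcp_pos: [0.4498, -0.2977, 0.3256]
eef_rot: [180.0, -0.1, 176.6]
contact_force: [-0.2, -0.5, -0.3]
gripper_width: 0.0878
```

Emit:
{"op": "step_arm", "data": {
  "commands": [
    [[3.1,29,2],0],
    [[3.1,29,2],0],
    [[3.1,29,2],0],
    [[3.1,29,2],0],
    [[3.1,29,2],0],
    [[3.1,29,2],0],
    [[3.1,29,2],0],
    [[3.1,29,2],0],
    [[3.1,29,2],0],
    [[3.1,29,2],0],
    [[3.1,29,2],0],
    [[3.1,29,2],0],
    [[0,0,0],0]
  ]
}}

```text
time_s: 4.12
tcp_pos: [0.4329, 0.0519, 0.3016]
eef_rot: [-180.0, -0.1, 176.8]
contact_force: [-0.5, 0.6, 0.0]
gripper_width: 0.0877
```

Run:
```python
from h import *
c=cam("top")
for j in jars(c,xr=(.35,.62),yr=(.05,.6)): print(*j)
show(c,(150,110,450,290),2.6,"pics/a1.png")
c=cam("scene")
for j in jars(c,xr=(.35,.62),yr=(.05,.6)): print(*j)
delta((.434,.193,.15),(.434,.193,.036))
```

```text
100 [193.3 183. ] [0.574  0.3493 0.0293] [0.5746 0.3496 0.0584]
95 [238.6 187.6] [0.5562 0.2141 0.0292] [0.5568 0.2127 0.059 ]
53 [123.9 197.2] [0.5367 0.5439 0.0347] [0.5385 0.5622 0.0612]
43 [145.3 200.4] [0.5313 0.5106 0.0365] [0.5241 0.493  0.0597]
101 [189.6 217.7] [0.471  0.3631 0.0288] [0.4726 0.3605 0.0585]
194 [163.9 249.1] [0.3795 0.4402 0.0254] [0.3804 0.4388 0.0637]
117 [408.1 122.8] [0.3808 0.438  0.0308] [0.3852 0.4383 0.0633]
65 [458.2 136.4] [0.5239 0.5485 0.0334] [0.5165 0.5617 0.0605]
81 [454.1 148.5] [0.5433 0.5192 0.0401] [0.5654 0.5019 0.0609]
89 [404.9 147. ] [0.4771 0.3609 0.033 ] [0.4707 0.3646 0.0574]
98 [357.1 156.9] [0.4391 0.1934 0.0317] [0.4366 0.1945 0.0577]
96 [420.2 169.1] [0.5813 0.3487 0.0328] [0.5788 0.349  0.0587]
101 [382.2 180.1] [0.5588 0.2115 0.0312] [0.562  0.2122 0.0584]
t 4.225 tcp [0.4331 0.0507 0.302 ] rot [-1.7997e+02 -5.0000e-02  1.7665e+02] F [-0.  1. -0.] w 0.0876 q [  32.8   -5.4  -20.1   -0.   -75.3 -126.1]
-> [0.434 0.193 0.15 ] tool mm [  7.3 142.2 151.9]
-> [0.434 0.193 0.036] tool mm [-1.00e-01  1.00e-01  1.14e+02]
```

View pics/a1.png

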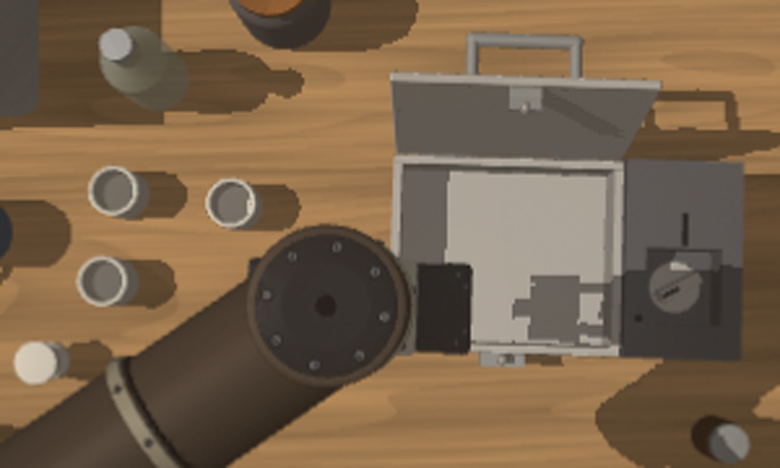

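Top view shows the gripper over the chamber's left side, with three jars clear of the arm and the fourth hidden under the wrist. The scene camera still shows it at (357,157). Going for that jar.

Emit:
{"op": "step_arm", "data": {
  "commands": [
    [[1,24,20],0],
    [[1,24,20],0],
    [[1,24,20],0],
    [[1,24,20],0],
    [[1,23,20],0],
    [[2,23,20],0],
    [[0,0,20],0],
    [[0,0,20],0],
    [[0,0,20],0],
    [[0,0,20],0],
    [[0,0,15],0],
    [[0,0,15],0],
    [[0,0,15],0],
    [[0,0,10],0],
    [[0,0,10],0],
    [[0,0,6],0],
    [[0,0,0],0]
  ]
}}

```text
time_s: 6.35
tcp_pos: [0.4349, 0.1927, 0.0313]
eef_rot: [-180.0, -0.0, 176.5]
contact_force: [0.5, 0.1, 0.1]
gripper_width: 0.0877
```

Run:
```python
from h import *
delta((.434,.193,.036))
c=cam("scene"); show(c,(300,90,480,240),4,"pics/a2.png")
for j in jars(c,xr=(.35,.62),yr=(.05,.6)): print(*j)
```

```text
t 6.35 tcp [0.4349 0.1927 0.0313] rot [-1.7997e+02 -2.0000e-02  1.7655e+02] F [0.5 0.1 0.1] w 0.0877 q [  47.7   15.1  -37.9   -0.   -37.  -141.1]
-> [0.434 0.193 0.036] tool mm [ 1.   0.2 -4.7]
122 [408.1 122.8] [0.3838 0.4416 0.031 ] [0.3842 0.4377 0.0631]
62 [457.7 136.2] [0.5239 0.5485 0.0334] [0.513  0.5583 0.0609]
88 [453.  148.2] [0.5433 0.5192 0.0401] [0.5606 0.4983 0.0602]
92 [404.8 146.9] [0.4767 0.3624 0.0314] [0.4729 0.3648 0.0574]
57 [359. 160.] [0.4444 0.1936 0.0312] [0.4542 0.1911 0.0577]
106 [420.1 168.9] [0.5788 0.3475 0.0317] [0.5768 0.3518 0.0575]
109 [382.4 180.2] [0.5621 0.2129 0.0322] [0.5616 0.2138 0.0582]
```

View pics/a2.png

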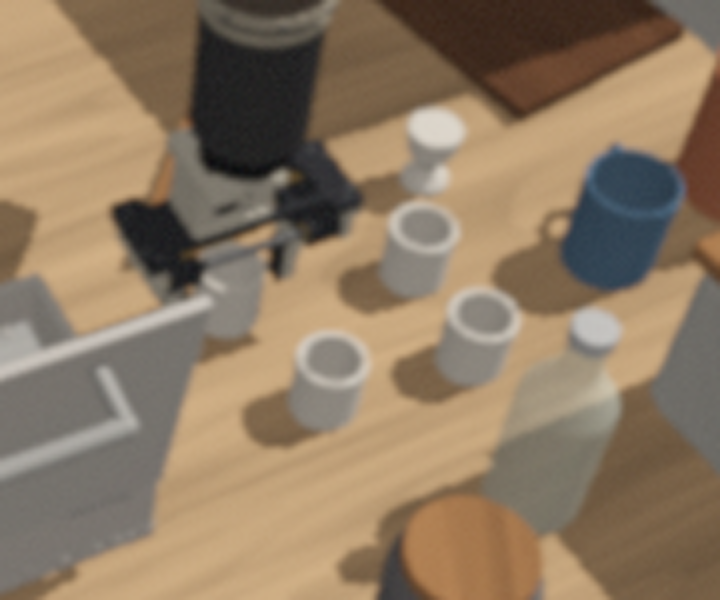

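The gripper straddles the jar at (230,290) in the crop. I raise 4 mm and close.

Emit:
{"op": "step_arm", "data": {
  "commands": [
    [[0,0,-4],0],
    [[0,0,0],0],
    [[0,0,0],0],
    [[0,0,0],0],
    [[0,0,0],0],
    [[0,0,0],0],
    [[0,0,0],0],
    [[0,0,0],0]
  ],
  "gripper": 0.6,
  "grip_force": 35
}}

```text
time_s: 7.4
tcp_pos: [0.4355, 0.1935, 0.0359]
eef_rot: [179.9, 0.1, 176.6]
contact_force: [0.4, 3.9, 5.9]
gripper_width: 0.0575
```

Emit:
{"op": "step_arm", "data": {
  "commands": [
    [[0,0,-10],0],
    [[0,0,-20],0],
    [[0,0,-20],0],
    [[0,0,-20],0],
    [[0,0,-20],0],
    [[0,0,-20],0],
    [[0,0,-10],0],
    [[0,0,0],0]
  ]
}}

```text
time_s: 8.4
tcp_pos: [0.4347, 0.1926, 0.1557]
eef_rot: [180.0, -0.0, 176.5]
contact_force: [0.3, 0.1, -3.2]
gripper_width: 0.0578
```

Run:
```python
from h import *
j=S2W((.046,-.055))
delta((.434,.193,.155),(*S2W((0.0,-.055)),.155),(*j,.155),(*j,.06))
c=cam("scene"); show(c,(280,70,460,220),4,"pics/a3.png")
```

```text
t 8.4 tcp [0.4347 0.1926 0.1557] rot [ 1.7999e+02 -1.0000e-02  1.7653e+02] F [ 0.3  0.1 -3.2] w 0.0578 q [  47.7    5.2  -29.6   -0.   -55.3 -141.1]
-> [0.434 0.193 0.155] tool mm [0.8 0.3 0.7]
-> [ 0.4841 -0.1526  0.155 ] tool mm [-7.090e+01 -3.419e+02 -1.000e-01]
-> [ 0.53   -0.1554  0.155 ] tool mm [-46.   0.  -0.]
-> [ 0.53   -0.1554  0.06  ] tool mm [-0. -0. 95.]
```

View pics/a3.png

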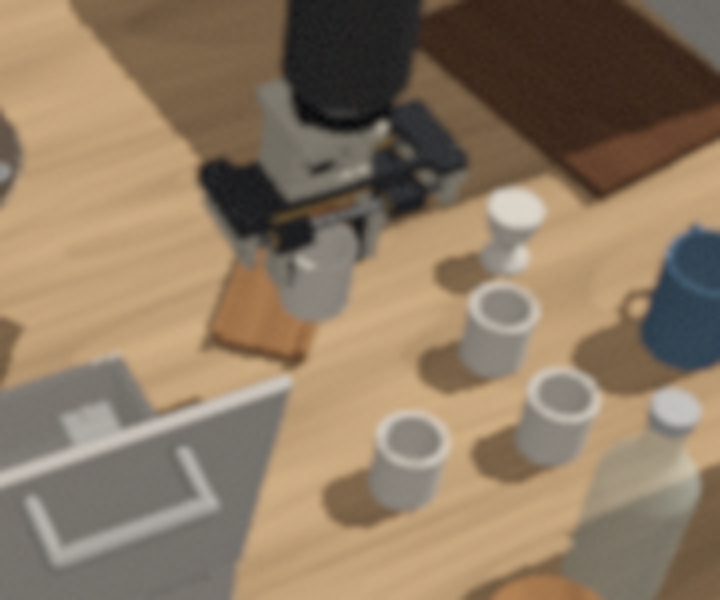

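The jar is held, about 12 cm up, with the other three undisturbed. Before going in near the open lid I check the wrist's width and height.

Run:
```python
from h import *
s=r.get_state();p=s["tcp_pos"]
for n in("top","scene"):
    P=cloud(cam(n)).reshape(-1,3)
    d=P-p; m=(np.abs(d[:,:2]).max(1)<.16)
    for lo in np.arange(.06,.6,.03):
        q=d[m&(d[:,2]>lo)&(d[:,2]<lo+.03)]
        if len(q)>5: print(n,lo.round(2),len(q),q[:,:2].min(0).round(3),q[:,:2].max(0).round(3))
```

```text
top 0.06 62 [-0.041 -0.069] [ 0.037 -0.042]
top 0.09 535 [-0.041 -0.1  ] [ 0.035 -0.043]
top 0.12 24 [-0.024 -0.053] [ 0.018 -0.05 ]
top 0.15 212 [-0.04  -0.053] [ 0.038 -0.026]
top 0.18 35 [-0.038 -0.047] [ 0.044 -0.017]
top 0.21 64 [-0.042 -0.047] [ 0.043 -0.016]
top 0.24 57 [-0.037 -0.047] [ 0.04  -0.026]
top 0.27 33 [-0.032 -0.047] [ 0.03  -0.033]
top 0.3 43 [-0.048 -0.051] [ 0.052 -0.004]
top 0.33 162 [-0.048 -0.052] [ 0.052 -0.   ]
top 0.36 234 [-0.137 -0.049] [0.046 0.153]
top 0.39 1931 [-0.16 -0.05] [0.046 0.16 ]
top 0.42 4422 [-0.16  -0.049] [0.049 0.16 ]
top 0.45 262 [-0.16   0.025] [-0.142  0.102]
scene 0.06 388 [-0.039 -0.096] [0.049 0.085]
scene 0.09 831 [-0.043 -0.099] [0.051 0.097]
scene 0.12 158 [-0.023 -0.054] [0.027 0.015]
scene 0.15 358 [-0.04  -0.054] [0.044 0.022]
scene 0.18 165 [-0.013 -0.048] [0.051 0.031]
scene 0.21 296 [-0.018 -0.048] [0.051 0.031]
scene 0.24 321 [-0.024 -0.048] [0.052 0.033]
scene 0.27 336 [-0.02  -0.049] [0.051 0.032]
scene 0.3 326 [-0.019 -0.052] [0.056 0.033]
scene 0.33 467 [-0.063 -0.051] [0.057 0.123]
scene 0.36 477 [-0.063 -0.05 ] [0.055 0.128]
scene 0.39 478 [-0.051 -0.05 ] [0.055 0.109]
scene 0.42 816 [-0.028 -0.051] [0.055 0.046]
```

Emit:
{"op": "step_arm", "data": {
  "commands": [
    [[-5.1,-24.4,0],0],
    [[-5.1,-24.4,0],0],
    [[-5.1,-24.4,0],0],
    [[-5.1,-24.4,0],0],
    [[-5.1,-24.4,0],0],
    [[-5.1,-24.4,0],0],
    [[-5.1,-24.4,0],0],
    [[-5.1,-24.4,0],0],
    [[-5.1,-24.4,0],0],
    [[-5.1,-24.4,0],0],
    [[-5.1,-24.4,0],0],
    [[-5.1,-24.4,0],0],
    [[-5.1,-24.4,0],0],
    [[-5.1,-24.4,0],0],
    [[-11.5,0,0],0],
    [[-11.5,0,0],0],
    [[-11.5,0,0],0],
    [[-11.5,0,0],0],
    [[0,0,0],0]
  ]
}}

```text
time_s: 10.92
tcp_pos: [0.5326, -0.1548, 0.1553]
eef_rot: [-180.0, -0.0, 176.6]
contact_force: [-0.5, -0.0, -3.9]
gripper_width: 0.0573
```

Run:
```python
from h import *
j=S2W((.046,-.055))
delta((*j,.155),(*j,.055))
c=cam("scene"); show(c,(170,60,370,260),3,"pics/a4.png")
```

```text
t 10.925 tcp [ 0.5326 -0.1548  0.1553] rot [-1.8000e+02 -1.0000e-02  1.7658e+02] F [-0.5 -0.  -3.9] w 0.0573 q [  4.   12.6 -20.4   0.  -57.  -97.5]
-> [ 0.53   -0.1554  0.155 ] tool mm [ 2.5 -0.7  0.3]
-> [ 0.53   -0.1554  0.055 ] tool mm [ -0.   0. 100.]
```

View pics/a4.png

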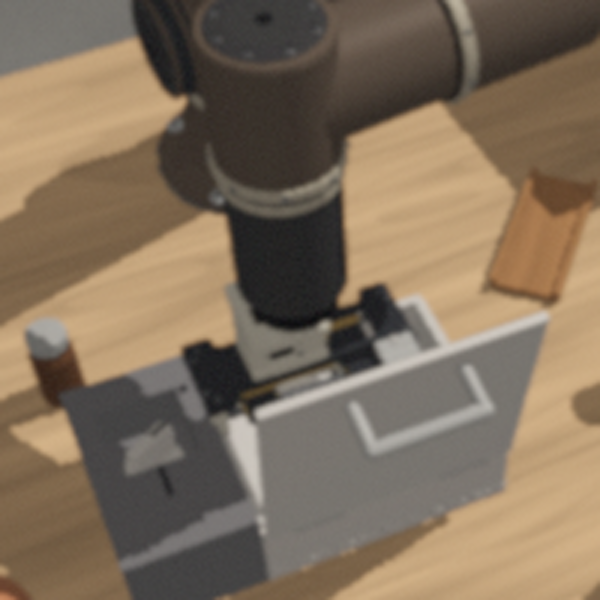

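The gripper with the jar is over the right half of the chamber, clear of the lid. Lowering.

Emit:
{"op": "step_arm", "data": {
  "commands": [
    [[2.5,0,12],0],
    [[0,0,20],0],
    [[0,0,20],0],
    [[0,0,15],0],
    [[0,0,12],0],
    [[0,0,10],0],
    [[0,0,8],0],
    [[0,0,0],0]
  ]
}}

```text
time_s: 11.98
tcp_pos: [0.5288, -0.155, 0.058]
eef_rot: [-180.0, -0.1, 176.5]
contact_force: [-0.6, -0.9, -3.6]
gripper_width: 0.0576
```

Emit:
{"op": "step_arm", "data": {
  "commands": [
    [[0,0,2],0],
    [[0,0,2],0],
    [[0,0,2],0],
    [[0,0,0],0]
  ]
}}

```text
time_s: 12.48
tcp_pos: [0.5291, -0.155, 0.0525]
eef_rot: [-180.0, -0.0, 176.5]
contact_force: [-0.3, -0.4, -2.5]
gripper_width: 0.0582
```

Emit:
{"op": "step_arm", "data": {
  "commands": [
    [[0,0,1],0],
    [[0,0,0.5],0],
    [[0,0,0],0]
  ]
}}

```text
time_s: 12.85
tcp_pos: [0.5292, -0.155, 0.0511]
eef_rot: [180.0, 0.0, 176.5]
contact_force: [0.8, -0.7, -3.4]
gripper_width: 0.0575
```

Emit:
{"op": "step_arm", "data": {
  "commands": [
    [[0,0,1],0],
    [[0,0,0.5],0],
    [[0,0,0],0]
  ]
}}

```text
time_s: 13.22
tcp_pos: [0.5293, -0.1551, 0.051]
eef_rot: [-180.0, 0.0, 176.6]
contact_force: [-4.6, 2.1, 11.9]
gripper_width: 0.0574
```

Contact with the floor at z ≈ 0.051, as computed. I release with a partial opening.

Emit:
{"op": "step_arm", "data": {
  "commands": [
    [[0,0,-0.5],0],
    [[0,0,0],0],
    [[0,0,0],0],
    [[0,0,0],0],
    [[0,0,0],0],
    [[0,0,0],0]
  ],
  "gripper": 0.2
}}

```text
time_s: 13.98
tcp_pos: [0.5292, -0.155, 0.05]
eef_rot: [-180.0, -0.0, 176.5]
contact_force: [0.3, -0.8, 0.6]
gripper_width: 0.0699
```

Emit:
{"op": "step_arm", "data": {
  "commands": [
    [[0,0,-8],0],
    [[0,0,-15],0],
    [[0,0,-20],0],
    [[0,0,-25],0],
    [[0,0,-25],0],
    [[0,0,-25],0],
    [[0,0,-25],0],
    [[0,0,-10],0],
    [[0,0,0],0]
  ]
}}

```text
time_s: 15.1
tcp_pos: [0.5294, -0.1549, 0.2039]
eef_rot: [180.0, 0.1, 176.5]
contact_force: [-0.3, 0.4, 0.1]
gripper_width: 0.0701
```

Run:
```python
from h import *
delta((.556,.214,.204))
c=cam("scene")
for j in jars(c,xr=(.35,.62),yr=(.05,.6)): print(*j)
show(c,(170,60,450,260),2.8,"pics/a5.png")
c=cam("top")
for j in jars(c,xr=(.35,.62),yr=(.05,.6)): print(*j)
```

```text
t 15.1 tcp [ 0.5294 -0.1549  0.2039] rot [1.7998e+02 1.0000e-01 1.7654e+02] F [-0.3  0.4  0.1] w 0.0701 q [  4.    9.9 -17.   -0.  -63.  -97.5]
-> [0.556 0.214 0.204] tool mm [ -4.3 369.9   0. ]
114 [407.9 122.8] [0.3802 0.4394 0.0294] [0.3853 0.4376 0.0637]
68 [458.  136.2] [0.5201 0.5517 0.0326] [0.5155 0.5598 0.0608]
77 [453.  148.3] [0.5435 0.5192 0.0403] [0.5592 0.4979 0.0597]
89 [404.7 147.1] [0.4767 0.3618 0.032 ] [0.4723 0.3602 0.0572]
97 [419.8 169. ] [0.5795 0.3481 0.0318] [0.5788 0.349  0.0582]
105 [382.3 180.1] [0.562  0.213  0.0321] [0.5607 0.2123 0.0583]
100 [193.4 183.2] [0.5737 0.3497 0.0292] [0.5729 0.3471 0.0591]
98 [238.7 187.6] [0.5568 0.2142 0.029 ] [0.5591 0.2125 0.0586]
62 [124.5 195.8] [0.5383 0.5398 0.0355] [0.5431 0.5616 0.0607]
46 [145.2 200. ] [0.5312 0.5091 0.0367] [0.5262 0.4926 0.059 ]
91 [189.7 217.7] [0.4708 0.3626 0.0291] [0.4727 0.3614 0.0579]
187 [163.9 249.1] [0.3806 0.4399 0.0253] [0.3803 0.4391 0.0632]
```

View pics/a5.png

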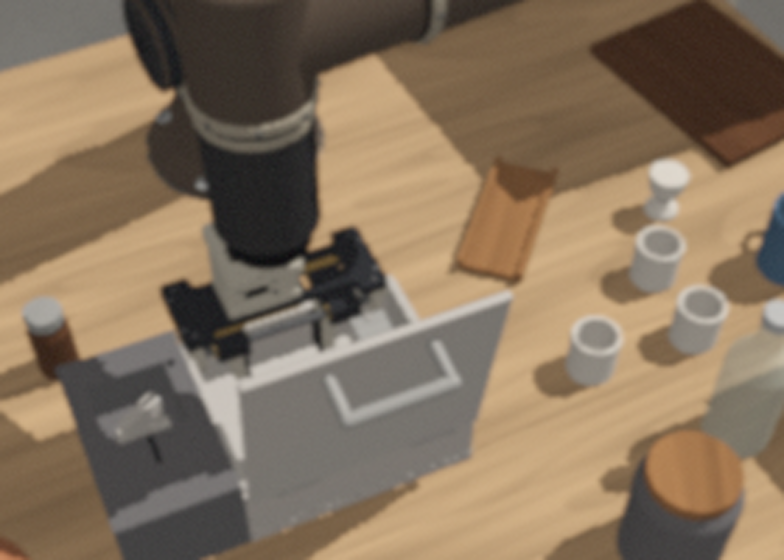

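Three jars remain, at their old places, and the placed jar is glimpsed in the chamber. Next is the jar at (0.557, 0.214).

Emit:
{"op": "step_arm", "data": {
  "commands": [
    [[-0.4,28.5,0],0],
    [[-0.4,28.5,0],0],
    [[-0.4,28.5,0],0],
    [[-0.4,28.5,0],0],
    [[-0.4,28.5,0],0],
    [[-0.4,28.5,0],0],
    [[-0.4,28.5,0],0],
    [[-0.4,28.5,0],0],
    [[-0.4,28.5,0],0],
    [[-0.4,28.5,0],0],
    [[-0.4,28.5,0],0],
    [[-0.4,28.5,0],0],
    [[-0.4,28,0],0],
    [[0,0,0],0]
  ],
  "gripper": 0
}}

```text
time_s: 16.95
tcp_pos: [0.5565, 0.2157, 0.202]
eef_rot: [-179.9, -0.1, 176.6]
contact_force: [-0.1, 0.2, -0.5]
gripper_width: 0.0877
```

Run:
```python
from h import *
delta((.557,.214,.204),(.557,.214,.036))
c=cam("scene")
for j in jars(c,xr=(.35,.62),yr=(.05,.6)): print(*j)
c=cam("top")
for j in jars(c,lo=.065,hi=.085,xr=(.4,.58),yr=(-.215,.02)): print(*j)
show(c,(150,110,450,290),2.6,"pics/a6.png")
```

```text
t 16.95 tcp [0.5565 0.2157 0.202 ] rot [-1.7995e+02 -7.0000e-02  1.7664e+02] F [-0.1  0.2 -0.5] w 0.0877 q [  39.9   14.3  -11.5   -0.   -64.3 -133.3]
-> [0.557 0.214 0.204] tool mm [-0.6 -1.7 -2. ]
-> [0.557 0.214 0.036] tool mm [ -0.2   0.2 168. ]
73 [458.1 136.3] [0.5239 0.5485 0.0334] [0.5155 0.562  0.0595]
88 [453. 148.] [0.5434 0.521  0.041 ] [0.5604 0.4976 0.0604]
66 [405.3 148.5] [0.477  0.3627 0.0313] [0.4836 0.3555 0.0576]
103 [419.8 169. ] [0.5785 0.3478 0.0313] [0.5774 0.35   0.058 ]
106 [382.5 180. ] [0.5605 0.2123 0.0317] [0.561  0.2136 0.0581]
105 [363.5 193.5] [ 0.5289 -0.1576  0.0296] [ 0.5286 -0.1566  0.0742]
```

View pics/a6.png

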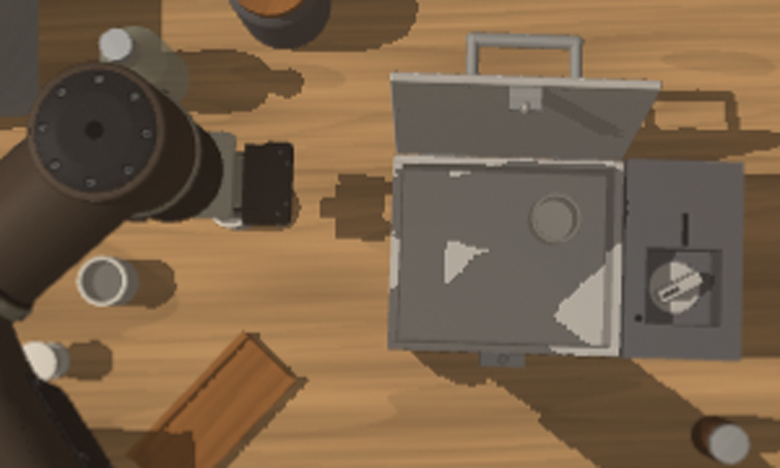

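Jar A stands upright in the chamber at (553,218), which is world (0.529,-0.157), rim 0.074. Now descend on jar B.

Emit:
{"op": "step_arm", "data": {
  "commands": [
    [[0,-1.5,20],0],
    [[0,0,25],0],
    [[0,0,25],0],
    [[0,0,25],0],
    [[0,0,20],0],
    [[0,0,15],0],
    [[0,0,15],0],
    [[0,0,12],0],
    [[0,0,8],0],
    [[0,0,0],0]
  ]
}}

```text
time_s: 18.3
tcp_pos: [0.5563, 0.2123, 0.0376]
eef_rot: [-180.0, -0.0, 176.5]
contact_force: [-0.1, 0.4, 0.1]
gripper_width: 0.0877
```

Emit:
{"op": "step_arm", "data": {
  "commands": [
    [[0,0,0],0],
    [[0,0,0],0],
    [[0,0,0],0],
    [[0,0,0],0],
    [[0,0,0],0],
    [[0,0,0],0],
    [[0,0,0],0],
    [[0,0,0],0]
  ],
  "gripper": 0.6
}}

```text
time_s: 19.3
tcp_pos: [0.5571, 0.213, 0.0385]
eef_rot: [180.0, 0.1, 176.6]
contact_force: [0.6, 3.3, 5.8]
gripper_width: 0.0563
```

Emit:
{"op": "step_arm", "data": {
  "commands": [
    [[0,0,-10],0],
    [[0,0,-20],0],
    [[0,0,-20],0],
    [[0,0,-20],0],
    [[0,0,-20],0],
    [[0,0,-20],0],
    [[0,0,-10],0],
    [[0,0,0],0]
  ]
}}

```text
time_s: 20.3
tcp_pos: [0.5563, 0.2123, 0.1582]
eef_rot: [180.0, -0.0, 176.5]
contact_force: [-1.0, -0.4, -3.3]
gripper_width: 0.0567
```

Run:
```python
from h import *
j=S2W((.046,.055))
delta((*j,.155),(*j,.055))
c=cam("scene"); show(c,(280,70,460,220),4,"pics/a7.png")
for j in jars(c,xr=(.35,.62),yr=(.05,.6)): print(*j)
```

```text
t 20.3 tcp [0.5563 0.2123 0.1582] rot [ 1.7999e+02 -1.0000e-02  1.7653e+02] F [-1.  -0.4 -3.3] w 0.0567 q [  39.7   16.1  -15.1   -0.   -58.8 -133.1]
-> [ 0.5366 -0.0456  0.155 ] tool mm [   4.  -258.6    3.2]
-> [ 0.5366 -0.0456  0.055 ] tool mm [ -0.  -0. 100.]
67 [457.6 136.1] [0.522  0.5501 0.0329] [0.5128 0.5594 0.0604]
82 [453.  148.2] [0.5437 0.5185 0.0402] [0.5588 0.4983 0.0595]
34 [408.1 151.3] [0.4895 0.3644 0.0253] [0.4955 0.357  0.0568]
101 [419.9 169.2] [0.5792 0.347  0.0323] [0.5797 0.3489 0.0579]
```

View pics/a7.png

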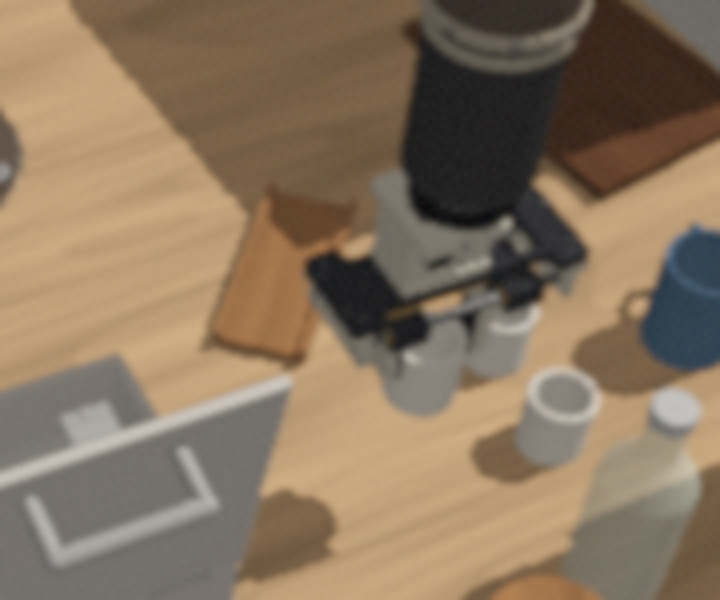

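Jar B is held; its shadow below shows it lifted. Carry and lower.

Emit:
{"op": "step_arm", "data": {
  "commands": [
    [[1.5,-23.5,0.3],0],
    [[1.5,-23.5,0.3],0],
    [[1,-23.5,0.3],0],
    [[0,-23.5,0.3],0],
    [[0,-23.5,0.3],0],
    [[0,-23.5,0.3],0],
    [[0,-23.5,0.3],0],
    [[0,-23.5,0.3],0],
    [[0,-23.5,0.3],0],
    [[0,-23.5,0.3],0],
    [[0,-23.5,0],0],
    [[0,0,0],0]
  ]
}}

```text
time_s: 21.85
tcp_pos: [0.5365, -0.0473, 0.1551]
eef_rot: [-180.0, -0.0, 176.4]
contact_force: [0.1, 0.1, -1.3]
gripper_width: 0.0564
```

Run:
```python
from h import *
j=S2W((.046,.055))
delta((*j,.155),(*j,.058))
```

```text
t 21.85 tcp [ 0.5365 -0.0473  0.1551] rot [-1.7999e+02 -1.0000e-02  1.7642e+02] F [ 0.1  0.1 -1.3] w 0.0564 q [  15.8   11.2  -22.3    0.   -56.5 -109.4]
-> [ 0.5366 -0.0456  0.155 ] tool mm [-0.   1.8  0.1]
-> [ 0.5366 -0.0456  0.058 ] tool mm [-0.  0. 97.]
```

Emit:
{"op": "step_arm", "data": {
  "commands": [
    [[0,1.5,12],0],
    [[0,0,20],0],
    [[0,0,20],0],
    [[0,0,15],0],
    [[0,0,12],0],
    [[0,0,8],0],
    [[0,0,7],0],
    [[0,0,2],0],
    [[0,0,0],0]
  ]
}}

```text
time_s: 22.98
tcp_pos: [0.5372, -0.0438, 0.0592]
eef_rot: [180.0, 0.0, 176.5]
contact_force: [-0.2, -0.3, -2.2]
gripper_width: 0.0565
```

Emit:
{"op": "step_arm", "data": {
  "commands": [
    [[0,0,1.5],0],
    [[0,0,1.5],0],
    [[0,0,0],0]
  ]
}}

```text
time_s: 23.35
tcp_pos: [0.537, -0.0438, 0.056]
eef_rot: [180.0, -0.0, 176.5]
contact_force: [0.1, 0.3, -2.6]
gripper_width: 0.0567
```

Emit:
{"op": "step_arm", "data": {
  "commands": [
    [[0,0,1],0],
    [[0,0,0.5],0],
    [[0,0,0],0]
  ]
}}

```text
time_s: 23.72
tcp_pos: [0.537, -0.0438, 0.0545]
eef_rot: [-180.0, -0.0, 176.5]
contact_force: [0.2, -0.9, -3.6]
gripper_width: 0.057
```

Emit:
{"op": "step_arm", "data": {
  "commands": [
    [[0,0,1],0],
    [[0,0,0.7],0],
    [[0,0,0],0]
  ]
}}

```text
time_s: 24.1
tcp_pos: [0.5372, -0.0438, 0.0535]
eef_rot: [-180.0, 0.0, 176.6]
contact_force: [-2.6, 1.0, 4.3]
gripper_width: 0.0565
```

Contact at 0.0535, as expected. Release and rise.

Emit:
{"op": "step_arm", "data": {
  "commands": [
    [[0,0,0],0],
    [[0,0,0],0],
    [[0,0,0],0],
    [[0,0,0],0],
    [[0,0,0],0],
    [[0,0,0],0]
  ],
  "gripper": 0.2
}}

```text
time_s: 24.85
tcp_pos: [0.5371, -0.0438, 0.0529]
eef_rot: [180.0, 0.0, 176.5]
contact_force: [0.6, 0.2, -0.1]
gripper_width: 0.0701
```

Emit:
{"op": "step_arm", "data": {
  "commands": [
    [[0,0,-8],0],
    [[0,0,-15],0],
    [[0,0,-20],0],
    [[0,0,-25],0],
    [[0,0,-25],0],
    [[0,0,-25],0],
    [[0,0,-25],0],
    [[0,0,-10],0],
    [[0,0,0],0]
  ]
}}

```text
time_s: 25.98
tcp_pos: [0.5373, -0.0437, 0.2067]
eef_rot: [180.0, 0.1, 176.5]
contact_force: [-0.0, 0.1, -0.1]
gripper_width: 0.07
```

Run:
```python
from h import *
delta((.48,.2,.24),(.4715,.363,.24))
c=cam("scene")
for j in jars(c,xr=(.35,.62),yr=(.05,.6)): print(*j)
c=cam("top")
for j in jars(c,xr=(.35,.62),yr=(.05,.6)): print(*j)
```

```text
t 25.975 tcp [ 0.5373 -0.0437  0.2067] rot [1.7996e+02 1.0000e-01 1.7654e+02] F [-0.   0.1 -0.1] w 0.07 q [  16.2    8.5  -18.3   -0.   -63.1 -109.6]
-> [0.48 0.2  0.24] tool mm [ 71.8 239.8 -33.3]
-> [0.4715 0.363  0.24  ] tool mm [1.830e+01 1.622e+02 1.000e-01]
121 [407.9 122.8] [0.3822 0.4385 0.0315] [0.3848 0.4387 0.0628]
70 [458.2 136.3] [0.5239 0.5485 0.0334] [0.516  0.5603 0.0611]
84 [453.7 148.3] [0.5424 0.5224 0.0406] [0.5594 0.4997 0.0597]
90 [405.3 147.1] [0.4772 0.362  0.032 ] [0.4722 0.3665 0.0572]
95 [420.1 169. ] [0.5813 0.3487 0.0328] [0.5783 0.3526 0.0576]
71 [192.2 180.8] [0.5747 0.3503 0.0285] [0.5839 0.3572 0.0591]
51 [124.6 195.4] [0.5381 0.5393 0.0355] [0.5447 0.5609 0.0606]
71 [187.5 218.5] [0.4704 0.3637 0.0285] [0.4623 0.3689 0.058 ]
195 [163.9 249.1] [0.3806 0.4399 0.0253] [0.3805 0.4381 0.0635]
```

Emit:
{"op": "step_arm", "data": {
  "commands": [
    [[8,26.6,-3.7],0],
    [[8,26.6,-3.7],0],
    [[8,26.6,-3.7],0],
    [[8,26.6,-3.7],0],
    [[8,26.6,-3.7],0],
    [[8,26.6,-3.7],0],
    [[8,26.6,-3.7],0],
    [[8,26.6,-3.7],0],
    [[8,26.6,-3.7],0],
    [[2.6,23.2,0],0],
    [[2.6,23.2,0],0],
    [[2.6,23.2,0],0],
    [[2.6,23.2,0],0],
    [[2.6,23.2,0],0],
    [[2.6,23.2,0],0],
    [[2.6,23.2,0],0],
    [[0,0,0],0]
  ],
  "gripper": 0
}}

```text
time_s: 28.2
tcp_pos: [0.4711, 0.3646, 0.2387]
eef_rot: [-180.0, -0.0, 176.6]
contact_force: [-0.0, -0.2, -1.3]
gripper_width: 0.0878
```

Run:
```python
from h import *
delta((.471,.363,.036))
c=cam("scene")
for j in jars(c,xr=(.35,.62),yr=(.05,.6)): print(*j)
c=cam("top")
for j in jars(c,lo=.065,hi=.085,xr=(.4,.58),yr=(-.215,.02)): print(*j)
show(c,(150,110,450,290),2.6,"pics/a8.png")
```

```text
t 28.2 tcp [0.4711 0.3646 0.2387] rot [-1.7998e+02 -1.0000e-02  1.7662e+02] F [-0.  -0.2 -1.3] w 0.0878 q [  56.5   12.7   -8.7   -0.   -68.7 -149.9]
-> [0.471 0.363 0.036] tool mm [-1.000e-01 -1.500e+00  2.027e+02]
124 [408.1 122.8] [0.3838 0.4416 0.031 ] [0.3849 0.4375 0.0635]
70 [457.4 136.3] [0.5219 0.5501 0.0341] [0.5135 0.5574 0.0602]
76 [453.1 148.2] [0.5435 0.5192 0.0403] [0.5606 0.4986 0.0598]
89 [405.  147.1] [0.4766 0.3616 0.0321] [0.4739 0.3653 0.0577]
100 [419.9 169.1] [0.5784 0.3469 0.032 ] [0.5799 0.3496 0.0577]
97 [325.9 191.7] [ 0.5378 -0.0453  0.0291] [ 0.536  -0.0466  0.0752]
103 [363.8 193.3] [ 0.5294 -0.1578  0.0293] [ 0.529  -0.1583  0.0743]
```

View pics/a8.png

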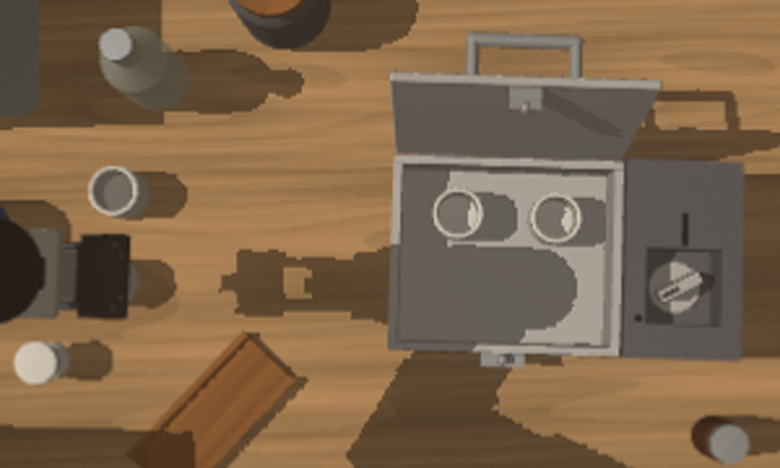

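Both placed jars stand upright at (458,213) and (555,218), and the gripper is above jar C. Descend.

Emit:
{"op": "step_arm", "data": {
  "commands": [
    [[0,-1.5,20],0],
    [[0,0,25],0],
    [[0,0,25],0],
    [[0,0,25],0],
    [[0,0,25],0],
    [[0,0,25],0],
    [[0,0,20],0],
    [[0,0,15],0],
    [[0,0,12],0],
    [[0,0,8],0],
    [[0,0,2],0],
    [[0,0,0],0]
  ]
}}

```text
time_s: 29.8
tcp_pos: [0.4713, 0.3614, 0.0374]
eef_rot: [180.0, 0.0, 176.6]
contact_force: [-0.3, 0.8, -0.3]
gripper_width: 0.088
```

Emit:
{"op": "step_arm", "data": {
  "commands": [
    [[0,0,0],0],
    [[0,0,0],0],
    [[0,0,0],0],
    [[0,0,0],0],
    [[0,0,0],0],
    [[0,0,0],0],
    [[0,0,0],0],
    [[0,0,0],0]
  ],
  "gripper": 0.6
}}

```text
time_s: 30.8
tcp_pos: [0.4714, 0.3617, 0.0375]
eef_rot: [180.0, 0.0, 176.6]
contact_force: [0.2, 2.5, 4.1]
gripper_width: 0.0576
```

Emit:
{"op": "step_arm", "data": {
  "commands": [
    [[0,0,-10],0],
    [[0,0,-20],0],
    [[0,0,-20],0],
    [[0,0,-20],0],
    [[0,0,-20],0],
    [[0,0,-20],0],
    [[0,0,-10],0],
    [[0,0,0],0]
  ]
}}

```text
time_s: 31.8
tcp_pos: [0.4711, 0.361, 0.1575]
eef_rot: [180.0, -0.0, 176.5]
contact_force: [0.4, -0.1, -2.1]
gripper_width: 0.0576
```

Run:
```python
from h import *
j=S2W((-.046,-.055))
delta((*j,.155),(*j,.055))
c=cam("scene"); show(c,(300,40,480,190),4,"pics/a9.png")
for j in jars(c,xr=(.35,.62),yr=(.05,.6)): print(*j)
```

```text
t 31.8 tcp [0.4711 0.361  0.1575] rot [179.98  -0.   176.53] F [ 0.4 -0.1 -2.1] w 0.0576 q [  56.3   16.   -15.4   -0.   -58.6 -149.8]
-> [ 0.4382 -0.1498  0.155 ] tool mm [   1.9 -511.9    2.3]
-> [ 0.4382 -0.1498  0.055 ] tool mm [ -0.  -0. 100.]
61 [457.8 136.2] [0.5231 0.547  0.0318] [0.5136 0.5592 0.0595]
84 [453.2 148.1] [0.5417 0.522  0.0398] [0.56   0.4986 0.0609]
100 [419.7 169.1] [0.5775 0.3462 0.0324] [0.5789 0.3465 0.0581]
```

View pics/a9.png

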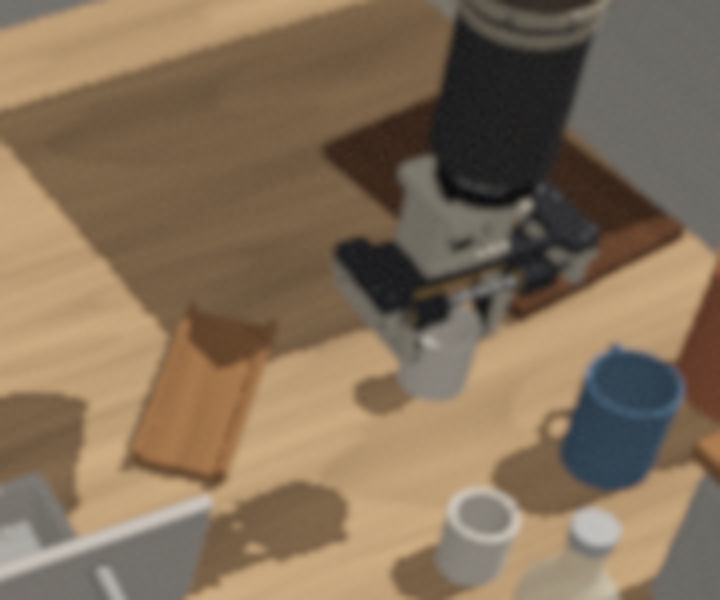

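Jar C is held, and the egg cup is behind the gripper in this view. Carry it over.

Emit:
{"op": "step_arm", "data": {
  "commands": [
    [[0.1,-18,0],0],
    [[0.1,-27,0],0],
    [[0.1,-27.5,0],0],
    [[0.1,-27.5,0],0],
    [[0.1,-27.5,0],0],
    [[0.1,-27.5,0],0],
    [[0.1,-27.5,0],0],
    [[0.1,-27.5,0],0],
    [[0.1,-27.5,0],0],
    [[0.1,-27.5,0],0],
    [[0.1,-27.5,0],0],
    [[0.1,-27.5,0],0],
    [[0.1,-27.5,0],0],
    [[0.1,-27.5,0],0],
    [[0.1,-27.5,0],0],
    [[0.1,-27.5,0],0],
    [[0.1,-27.5,0],0],
    [[0.1,-27.5,0],0],
    [[0.1,-27,0],0],
    [[0,0,0],0]
  ]
}}

```text
time_s: 34.35
tcp_pos: [0.4375, -0.1516, 0.1571]
eef_rot: [-180.0, -0.0, 176.4]
contact_force: [0.4, 0.1, -2.8]
gripper_width: 0.0575
```

Run:
```python
from h import *
j=S2W((-.046,-.055))
delta((*j,.155),(*j,.058))
c=cam("scene"); show(c,(170,60,450,260),2.8,"pics/a10.png")
for j in jars(c,xr=(.35,.62),yr=(.05,.6)): print(*j)
```

```text
t 34.35 tcp [ 0.4375 -0.1516  0.1571] rot [-1.7999e+02 -1.0000e-02  1.7641e+02] F [ 0.4  0.1 -2.8] w 0.0575 q [  5.4   3.8 -30.9   0.  -55.3 -99. ]
-> [ 0.4382 -0.1498  0.155 ] tool mm [-0.6  1.8  2.1]
-> [ 0.4382 -0.1498  0.058 ] tool mm [-0.  0. 97.]
122 [408.1 122.8] [0.3807 0.438  0.0307] [0.3848 0.4376 0.0635]
74 [457.7 136.2] [0.5231 0.547  0.0318] [0.5133 0.559  0.0602]
91 [453.2 148.2] [0.5438 0.5185 0.0403] [0.56   0.4986 0.0597]
101 [420.  168.8] [0.5799 0.3456 0.0338] [0.5775 0.3518 0.0576]
```

View pics/a10.png

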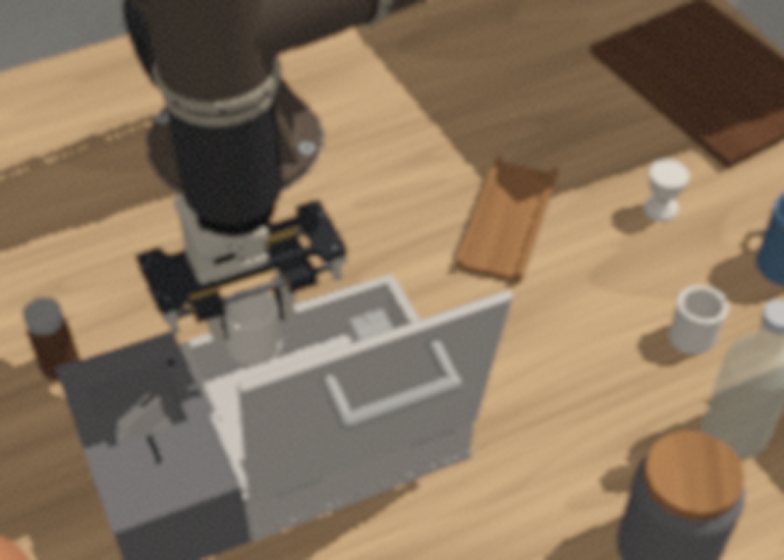

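Jar C is above the near-right spot in the chamber. Lowering.

Emit:
{"op": "step_arm", "data": {
  "commands": [
    [[-0.5,1.5,12],0],
    [[0,0,20],0],
    [[0,0,20],0],
    [[0,0,15],0],
    [[0,0,12],0],
    [[0,0,10],0],
    [[0,0,8],0],
    [[0,0,2],0],
    [[0,0,0],0]
  ]
}}

```text
time_s: 35.52
tcp_pos: [0.4391, -0.1483, 0.0583]
eef_rot: [-180.0, 0.0, 176.5]
contact_force: [0.4, -0.3, -2.2]
gripper_width: 0.0578
```

Emit:
{"op": "step_arm", "data": {
  "commands": [
    [[0,0,2],0],
    [[0,0,1.5],0],
    [[0,0,0],0]
  ]
}}

```text
time_s: 35.9
tcp_pos: [0.439, -0.1483, 0.0547]
eef_rot: [180.0, -0.0, 176.5]
contact_force: [0.3, -0.2, -2.5]
gripper_width: 0.0576
```

Emit:
{"op": "step_arm", "data": {
  "commands": [
    [[0,0,0.7],0],
    [[0,0,0.7],0],
    [[0,0,0],0]
  ]
}}

```text
time_s: 36.28
tcp_pos: [0.439, -0.1482, 0.0532]
eef_rot: [180.0, -0.0, 176.5]
contact_force: [-0.2, 0.2, -2.4]
gripper_width: 0.0576
```

Emit:
{"op": "step_arm", "data": {
  "commands": [
    [[0,0,1],0],
    [[0,0,0.7],0],
    [[0,0,0],0]
  ]
}}

```text
time_s: 36.65
tcp_pos: [0.4391, -0.1483, 0.0524]
eef_rot: [-180.0, 0.0, 176.6]
contact_force: [-4.0, 2.1, 10.9]
gripper_width: 0.0576
```

Emit:
{"op": "step_arm", "data": {
  "commands": [
    [[0,0,-0.5],0],
    [[0,0,0],0],
    [[0,0,0],0],
    [[0,0,0],0],
    [[0,0,0],0],
    [[0,0,0],0]
  ],
  "gripper": 0.2
}}

```text
time_s: 37.4
tcp_pos: [0.439, -0.1483, 0.052]
eef_rot: [-180.0, -0.0, 176.5]
contact_force: [-0.1, 0.1, 0.2]
gripper_width: 0.0702
```

Emit:
{"op": "step_arm", "data": {
  "commands": [
    [[0,0,-8],0],
    [[0,0,-15],0],
    [[0,0,-20],0],
    [[0,0,-25],0],
    [[0,0,-25],0],
    [[0,0,-25],0],
    [[0,0,-25],0],
    [[0,0,-10],0],
    [[0,0,0],0]
  ]
}}

```text
time_s: 38.52
tcp_pos: [0.4392, -0.1482, 0.2054]
eef_rot: [180.0, 0.1, 176.5]
contact_force: [0.1, -0.3, -0.2]
gripper_width: 0.07
```

Run:
```python
from h import *
delta((.574,.35,.24))
c=cam("top")
for j in jars(c,xr=(.35,.62),yr=(.05,.6)): print(*j)
```

```text
t 38.525 tcp [ 0.4392 -0.1482  0.2054] rot [1.7998e+02 7.0000e-02 1.7654e+02] F [ 0.1 -0.3 -0.2] w 0.07 q [  5.8   1.1 -26.8  -0.  -62.  -99.2]
-> [0.574 0.35  0.24 ] tool mm [-104.6  505.4  -34.2]
102 [193.4 183.1] [0.574  0.3496 0.0291] [0.5741 0.3486 0.0592]
58 [124.4 196.9] [0.535  0.5378 0.0365] [0.539  0.5623 0.0601]
29 [146.9 197.2] [0.5368 0.4954 0.0214] [0.536  0.4886 0.0612]
192 [164.1 249. ] [0.3804 0.4394 0.0258] [0.3804 0.4379 0.0638]
```

Emit:
{"op": "step_arm", "data": {
  "commands": [
    [[0,20,-1.9],0],
    [[-2,28.5,-1.9],0],
    [[-6,28.5,-1.9],0],
    [[-6,28.5,-1.9],0],
    [[-6,28.5,-1.9],0],
    [[-6,28.5,-1.9],0],
    [[-6,28.5,-1.9],0],
    [[-6,28.5,-1.9],0],
    [[-6,28.5,-1.9],0],
    [[-6,28.5,-1.9],0],
    [[-6,28.5,-1.9],0],
    [[-6,28.5,-1.9],0],
    [[-6,28.5,-1.9],0],
    [[-6,28.5,-1.9],0],
    [[-6,28.5,-1.9],0],
    [[-6,28.5,-1.9],0],
    [[-6,28.5,-1.9],0],
    [[-6,28.5,-1.9],0],
    [[-6,0,0],0],
    [[0,0,0],0]
  ],
  "gripper": 0
}}

```text
time_s: 41.08
tcp_pos: [0.5732, 0.3492, 0.2383]
eef_rot: [-179.9, -0.1, 176.5]
contact_force: [0.1, -0.9, -1.1]
gripper_width: 0.0879
```

Run:
```python
from h import *
delta((.574,.35,.036))
c=cam("scene")
for j in jars(c,xr=(.35,.62),yr=(.05,.6)): print(*j)
c=cam("top")
for j in jars(c,lo=.065,hi=.085,xr=(.4,.58),yr=(-.215,.02)): print(*j)
show(c,(150,110,450,290),2.6,"pics/a11.png")
```

```text
t 41.075 tcp [0.5732 0.3492 0.2383] rot [-1.7994e+02 -6.0000e-02  1.7654e+02] F [ 0.1 -0.9 -1.1] w 0.0879 q [  47.9   19.9    1.2   -0.   -71.4 -141.4]
-> [0.574 0.35  0.036] tool mm [ -0.9   1.1 202.3]
95 [407.1 123.5] [0.3833 0.4358 0.0288] [0.3868 0.4334 0.0632]
68 [457.8 136.3] [0.5239 0.5485 0.0334] [0.5147 0.5595 0.0595]
85 [453.3 148. ] [0.5434 0.521  0.041 ] [0.5594 0.4986 0.0612]
100 [419.9 168.8] [0.5792 0.347  0.0323] [0.5773 0.351  0.0582]
100 [325.9 191.4] [ 0.5377 -0.0452  0.0291] [ 0.5376 -0.0467  0.0741]
102 [363.4 193.4] [ 0.5289 -0.1576  0.0296] [ 0.5289 -0.1556  0.074 ]
103 [362.5 224.2] [ 0.439  -0.1509  0.0292] [ 0.4362 -0.1511  0.0738]
```

View pics/a11.png

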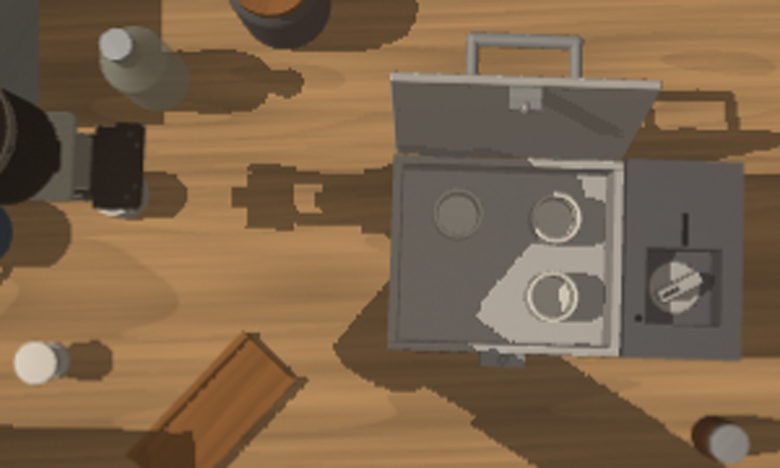

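Three jars stand in the chamber at (458,213), (555,218) and (552,297). Descend on the last one.

Emit:
{"op": "step_arm", "data": {
  "commands": [
    [[0,0.5,20],0],
    [[0,0,25],0],
    [[0,0,25],0],
    [[0,0,25],0],
    [[0,0,25],0],
    [[0,0,25],0],
    [[0,0,20],0],
    [[0,0,15],0],
    [[0,0,12],0],
    [[0,0,7],0],
    [[0,0,2],0],
    [[0,0,0],0]
  ]
}}

```text
time_s: 42.68
tcp_pos: [0.5734, 0.3497, 0.0386]
eef_rot: [180.0, 0.0, 176.6]
contact_force: [1.0, 0.3, 0.0]
gripper_width: 0.0878
```

Emit:
{"op": "step_arm", "data": {
  "commands": [
    [[0,0,0],0],
    [[0,0,0],0],
    [[0,0,0],0],
    [[0,0,0],0],
    [[0,0,0],0],
    [[0,0,0],0],
    [[0,0,0],0],
    [[0,0,0],0]
  ],
  "gripper": 0.6
}}

```text
time_s: 43.68
tcp_pos: [0.5734, 0.3499, 0.0385]
eef_rot: [180.0, 0.0, 176.6]
contact_force: [-0.3, 1.6, 2.1]
gripper_width: 0.0576
```

Emit:
{"op": "step_arm", "data": {
  "commands": [
    [[0,0,-10],0],
    [[0,0,-20],0],
    [[0,0,-20],0],
    [[0,0,-20],0],
    [[0,0,-20],0],
    [[0,0,-20],0],
    [[0,0,-10],0],
    [[0,0,0],0]
  ]
}}

```text
time_s: 44.68
tcp_pos: [0.5733, 0.3495, 0.1587]
eef_rot: [180.0, 0.0, 176.5]
contact_force: [-0.1, -0.2, -2.5]
gripper_width: 0.0575
```

Run:
```python
from h import *
j=S2W((-.046,.055))
delta((*j,.155),(*j,.055))
c=cam("scene"); show(c,(300,40,480,190),4,"pics/a12.png")
for j in jars(c,xr=(.35,.62),yr=(.05,.6)): print(*j)
```

```text
t 44.675 tcp [0.5733 0.3495 0.1587] rot [1.7997e+02 2.0000e-02 1.7653e+02] F [-0.1 -0.2 -2.5] w 0.0575 q [  48.    22.8   -5.    -0.   -62.1 -141.4]
-> [ 0.4448 -0.04    0.155 ] tool mm [ 104.7 -396.5    3.5]
-> [ 0.4448 -0.04    0.055 ] tool mm [  0.   -0.1 100. ]
39 [408.3 119.6] [0.3727 0.4474 0.0222] [0.3716 0.4492 0.0641]
55 [459.8 136.7] [0.5256 0.5517 0.0292] [0.5211 0.562  0.0584]
84 [453.2 148.3] [0.5435 0.5192 0.0403] [0.5596 0.4975 0.0596]
```

View pics/a12.png

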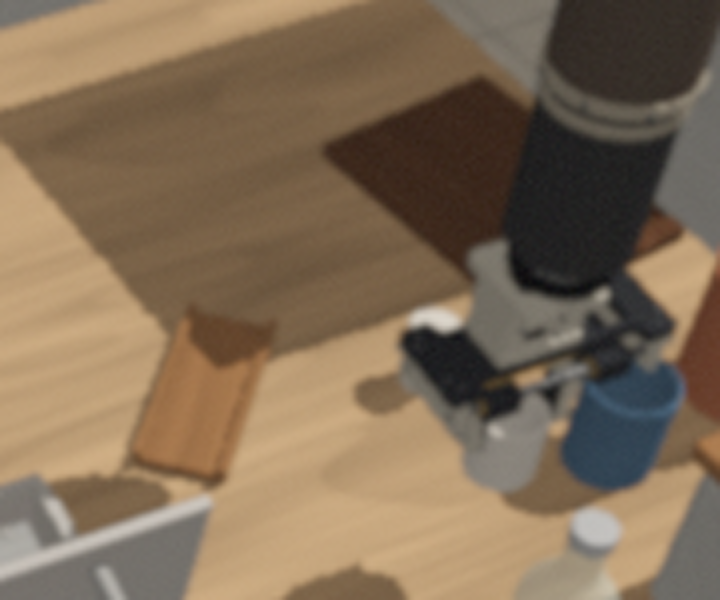

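The last jar is held and the mug and bottle are untouched. Carry it over.

Emit:
{"op": "step_arm", "data": {
  "commands": [
    [[6,-18,0],0],
    [[7,-27,0],0],
    [[7,-27,0],0],
    [[7,-27,0],0],
    [[7,-27,0],0],
    [[7,-27,0],0],
    [[7,-27,0],0],
    [[7,-27,0],0],
    [[7,-27,0],0],
    [[7,-27,0],0],
    [[7,-27,0],0],
    [[7,-27,0],0],
    [[7,-27,0],0],
    [[7,-27,0],0],
    [[7,-27,0],0],
    [[0,0,0],0]
  ]
}}

```text
time_s: 46.72
tcp_pos: [0.4444, -0.0415, 0.1583]
eef_rot: [180.0, -0.0, 176.4]
contact_force: [-0.1, 1.2, -1.8]
gripper_width: 0.0573
```

Run:
```python
from h import *
j=S2W((-.046,.055))
delta((*j,.155),(*j,.058))
c=cam("scene"); show(c,(170,60,450,260),2.8,"pics/a13.png")
```

```text
t 46.725 tcp [ 0.4444 -0.0415  0.1583] rot [ 1.8000e+02 -1.0000e-02  1.7642e+02] F [-0.1  1.2 -1.8] w 0.0573 q [  20.1    2.1  -32.6   -0.   -55.3 -113.7]
-> [ 0.4448 -0.04    0.155 ] tool mm [-0.3  1.5  3.3]
-> [ 0.4448 -0.04    0.058 ] tool mm [-0. -0. 97.]
```

View pics/a13.png

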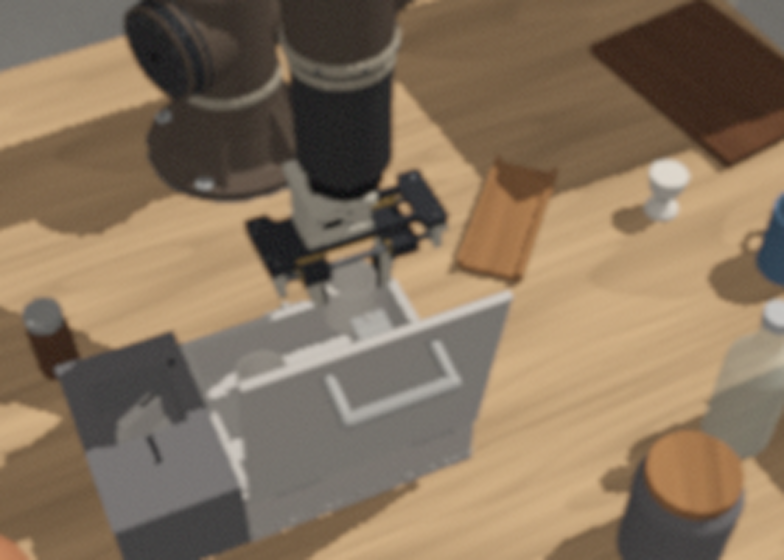

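The jar is above the near-left spot. Lowering.

Emit:
{"op": "step_arm", "data": {
  "commands": [
    [[0,0,12],0],
    [[0,0,20],0],
    [[0,0,20],0],
    [[0,0,15],0],
    [[0,0,12],0],
    [[0,0,10],0],
    [[0,0,8],0],
    [[0,0,2],0],
    [[0,0,0],0]
  ]
}}

```text
time_s: 47.9
tcp_pos: [0.4457, -0.0394, 0.0594]
eef_rot: [180.0, 0.0, 176.6]
contact_force: [0.4, 0.5, -1.5]
gripper_width: 0.0572
```

Emit:
{"op": "step_arm", "data": {
  "commands": [
    [[0,0,2],0],
    [[0,0,2],0],
    [[0,0,0],0]
  ]
}}

```text
time_s: 48.28
tcp_pos: [0.4455, -0.0395, 0.0552]
eef_rot: [-180.0, -0.0, 176.5]
contact_force: [0.3, -0.4, -3.4]
gripper_width: 0.0576
```

Emit:
{"op": "step_arm", "data": {
  "commands": [
    [[0,0,0.8],0],
    [[0,0,0.7],0],
    [[0,0,0],0]
  ]
}}

```text
time_s: 48.65
tcp_pos: [0.4455, -0.0395, 0.0537]
eef_rot: [-180.0, -0.0, 176.5]
contact_force: [0.5, 0.7, -1.9]
gripper_width: 0.0575
```

Emit:
{"op": "step_arm", "data": {
  "commands": [
    [[0,0,0.7],0],
    [[0,0,0.5],0],
    [[0,0,0],0]
  ]
}}

```text
time_s: 49.02
tcp_pos: [0.4457, -0.0394, 0.0534]
eef_rot: [-180.0, 0.0, 176.6]
contact_force: [-4.7, 2.1, 10.8]
gripper_width: 0.0573
```

Emit:
{"op": "step_arm", "data": {
  "commands": [
    [[0,0,-0.5],0],
    [[0,0,0],0],
    [[0,0,0],0],
    [[0,0,0],0],
    [[0,0,0],0],
    [[0,0,0],0]
  ],
  "gripper": 0.2
}}

```text
time_s: 49.78
tcp_pos: [0.4456, -0.0395, 0.053]
eef_rot: [-180.0, -0.0, 176.5]
contact_force: [-0.0, 0.1, 0.2]
gripper_width: 0.0706
```

Emit:
{"op": "step_arm", "data": {
  "commands": [
    [[0,0,-8],0],
    [[0,0,-15],0],
    [[0,0,-20],0],
    [[0,0,-25],0],
    [[0,0,-25],0],
    [[0,0,-25],0],
    [[0,0,-25],0],
    [[0,0,-25],0],
    [[0,0,-25],0],
    [[0,0,-25],0],
    [[0,0,-25],0],
    [[0,0,-25],0],
    [[0,0,0],0]
  ]
}}

```text
time_s: 51.4
tcp_pos: [0.4462, -0.0394, 0.3235]
eef_rot: [179.9, 0.2, 176.6]
contact_force: [-0.7, -0.5, -0.1]
gripper_width: 0.0697
```

Emit:
{"op": "step_arm", "data": {
  "commands": [
    [[0,15,0],0],
    [[0,25,0],0],
    [[0,25,0],0],
    [[0,25,0],0],
    [[0,25,0],0],
    [[0,25,0],0],
    [[0,25,0],0],
    [[0,25,0],0],
    [[0,25,0],0],
    [[0,0,0],0]
  ],
  "gripper": 1
}}

```text
time_s: 52.65
tcp_pos: [0.4579, 0.1768, 0.3199]
eef_rot: [-179.9, -0.1, 176.7]
contact_force: [-0.7, -0.4, -1.0]
gripper_width: 0.0005
```

Run:
```python
from h import *
c=cam("top")
for j in jars(c,lo=.065,hi=.085,xr=(.4,.58),yr=(-.215,.02)): print(*j)
P=cloud(c).reshape(-1,3);L=(P[:,:2]-T0)@RS;z=P[:,2]
s=(z>.27)&(z<.32)&(L[:,0]>.17)&(L[:,0]<.26)&(abs(L[:,1])<.04)
print("bar",np.median(np.c_[L[s],z[s]],0),s.sum())
s=(z>.31)&(z<.35)&(L[:,0]>.1)&(L[:,0]<.19)&(abs(L[:,1])<.12)
print("edge",np.median(np.c_[L[s],z[s]],0),s.sum())
for a in(1.68,1.72,1.76,1.8): print(a,.11-.215*np.cos(a)+.055*np.sin(a),.087+.215*np.sin(a)+.055*np.cos(a))
show(c,(150,110,450,290),2.6,"pics/a14.png")
b=S2W((.25,0)); delta((.62,.15,.40),(*b,.40),(*b,.272))
```

```text
98 [326.  191.5] [ 0.5378 -0.0453  0.0291] [ 0.5378 -0.0467  0.0748]
100 [363.6 193.2] [ 0.5289 -0.1578  0.0294] [ 0.5296 -0.1573  0.0742]
95 [325.  222.1] [ 0.4474 -0.0415  0.029 ] [ 0.4466 -0.0395  0.0747]
101 [362.3 223.9] [ 0.439  -0.1509  0.0292] [ 0.4376 -0.1506  0.0745]
bar [ 0.19745459 -0.00105476  0.29578921] 179
edge [0.14982712 0.00188853 0.32449856] 666
1.68 0.18810452785246648 0.2947250170993934
1.72 0.19634883768860176 0.2914355111760858
1.76 0.20445500780453824 0.2878189520454795
1.8 0.21241007005731447 0.28388112543069216
t 52.7 tcp [0.4579 0.176  0.3201] rot [-1.7993e+02 -8.0000e-02  1.7663e+02] F [0.1 0.2 0.8] w 0.0005 q [  44.     0.   -12.7   -0.   -77.4 -137.4]
-> [0.62 0.15 0.4 ] tool mm [-163.2  -16.5  -80.1]
-> [ 0.7369 -0.1128  0.4   ] tool mm [-1.322e+02 -2.555e+02  1.000e-01]
-> [ 0.7369 -0.1128  0.272 ] tool mm [ -0.2   0.2 128. ]
```

View pics/a14.png

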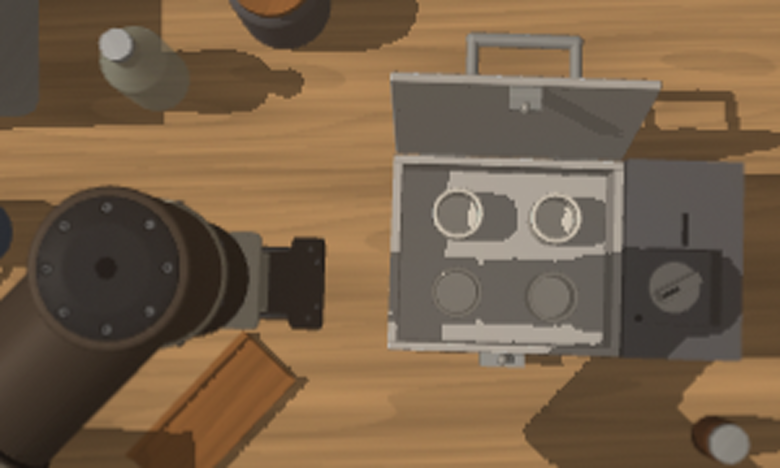

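All four jars stand upright in the chamber, at (458,213), (555,218), (456,292) and (552,297). The lid is at about 1.72 rad with its bar at z≈0.29. I go round behind the handle.

Emit:
{"op": "step_arm", "data": {
  "commands": [
    [[-23.3,-2.4,-11.4],0],
    [[-23.3,-2.4,-11.4],0],
    [[-23.3,-2.4,-11.4],0],
    [[-23.3,-2.4,-11.4],0],
    [[-23.3,-2.4,-11.4],0],
    [[-23.3,-2.4,-11.4],0],
    [[-23.3,-2.4,-11.4],0],
    [[-12,-23.2,0],0],
    [[-12,-23.2,0],0],
    [[-12,-23.2,0],0],
    [[-12,-23.2,0],0],
    [[-12,-23.2,0],0],
    [[-12,-23.2,0],0],
    [[-12,-23.2,0],0],
    [[-12,-23.2,0],0],
    [[-12,-23.2,0],0],
    [[-12,-23.2,0],0],
    [[-12,-23.2,0],0],
    [[0,0,0],0],
    [[0,0,0],0]
  ]
}}

```text
time_s: 55.2
tcp_pos: [0.7366, -0.1143, 0.4005]
eef_rot: [180.0, -0.0, 176.5]
contact_force: [0.3, 1.0, 0.5]
gripper_width: 0.0002
```

Run:
```python
from h import *
b=S2W((.25,0)); delta((*b,.40),(*b,.272))
c=cam("scene"); show(c,(170,60,450,260),2.8,"pics/a15.png")
```

```text
t 55.2 tcp [ 0.7366 -0.1143  0.4005] rot [ 1.8000e+02 -4.0000e-02  1.7652e+02] F [0.3 1.  0.5] w 0.0002 q [  6.1  25.4  29.9  -0.  -94.5 -99.6]
-> [ 0.7369 -0.1128  0.4   ] tool mm [-0.3  1.5  0.5]
-> [ 0.7369 -0.1128  0.272 ] tool mm [-1.00e-01 -0.00e+00  1.28e+02]
```

View pics/a15.png

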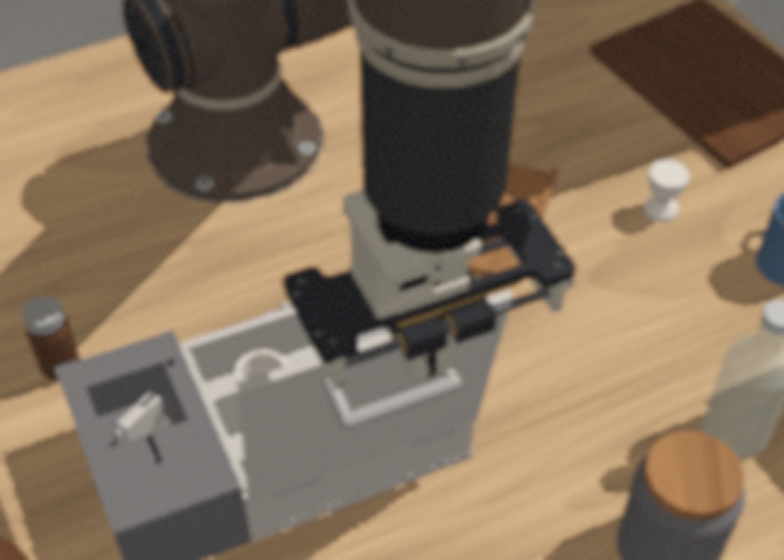

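Fingers are up above and behind the handle bar. Lower behind it, then push slowly toward the robot.

Emit:
{"op": "step_arm", "data": {
  "commands": [
    [[0,1,15],0],
    [[0,0,20],0],
    [[0,0,20],0],
    [[0,0,20],0],
    [[0,0,20],0],
    [[0,0,15],0],
    [[0,0,12],0],
    [[0,0,6],0],
    [[0,0,0],0]
  ]
}}

```text
time_s: 56.38
tcp_pos: [0.7367, -0.1131, 0.2727]
eef_rot: [-180.0, -0.0, 176.5]
contact_force: [0.2, -0.0, 0.8]
gripper_width: 0.0003
```

Emit:
{"op": "step_arm", "data": {
  "commands": [
    [[6,0,0],0],
    [[6,0,0],0],
    [[6,0,0],0],
    [[6,0,0],0],
    [[6,0,0],0],
    [[6,0,0],0],
    [[6,0,0],0],
    [[6,0,0],0]
  ]
}}

```text
time_s: 57.38
tcp_pos: [0.6888, -0.1102, 0.2733]
eef_rot: [180.0, 0.1, 176.5]
contact_force: [1.4, 0.0, 1.2]
gripper_width: 0.0007
```

Run:
```python
from h import *
delta(); print(W2S(r.get_state()["tcp_pos"]))
c=cam("scene"); show(c,(170,60,450,260),2.8,"pics/a16.png")
```

```text
t 57.375 tcp [ 0.6888 -0.1102  0.2733] rot [1.8000e+02 6.0000e-02 1.7655e+02] F [1.4 0.  1.2] w 0.0007 q [   6.9   21.4    8.     0.   -76.5 -100.3]
[ 0.2018222  -0.00034982]
```

View pics/a16.png

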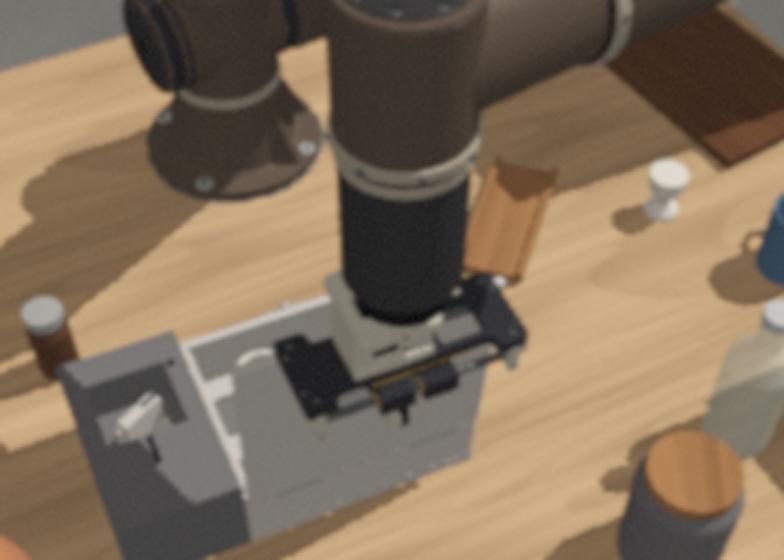

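The lid is moving with the fingers behind the bar at a small force. Continue.

Emit:
{"op": "step_arm", "data": {
  "commands": [
    [[6,0,-1],0],
    [[6,0,-1],0],
    [[6,0,-1],0],
    [[6,0,-1],0],
    [[6,0,-1],0],
    [[6,0,-1],0],
    [[6,0,-1],0],
    [[6,0,-1],0],
    [[6,0,-1],0],
    [[6,0,-1],0],
    [[6,0,0],0],
    [[6,0,0],0],
    [[6,0,0],0],
    [[6,0,0],0],
    [[6,0,0],0],
    [[6,0,0],0],
    [[6,0,0],0],
    [[6,0,0],0],
    [[6,0,0],0]
  ]
}}

```text
time_s: 59.8
tcp_pos: [0.5746, -0.1033, 0.2829]
eef_rot: [180.0, -0.0, 176.5]
contact_force: [0.7, 0.2, -0.0]
gripper_width: 0.0005
```

Emit:
{"op": "step_arm", "data": {
  "commands": [
    [[6,0,0],0],
    [[6,0,0],0],
    [[6,0,0],0],
    [[6,0,0],0],
    [[6,0,0],0],
    [[6,0,0],0]
  ]
}}

```text
time_s: 60.55
tcp_pos: [0.5387, -0.1012, 0.2829]
eef_rot: [180.0, 0.0, 176.5]
contact_force: [0.1, 0.6, -0.1]
gripper_width: 0.0006
```

Run:
```python
from h import *
delta(); print(W2S(r.get_state()["tcp_pos"]))
c=cam("scene"); show(c,(170,60,450,260),2.8,"pics/a17.png")
```

```text
t 60.55 tcp [ 0.5387 -0.1012  0.2829] rot [180.     0.   176.55] F [ 0.1  0.6 -0.1] w 0.0006 q [   9.8    6.7  -10.3   -0.   -73.  -103.3]
[ 0.05142021 -0.0003903 ]
```

View pics/a17.png

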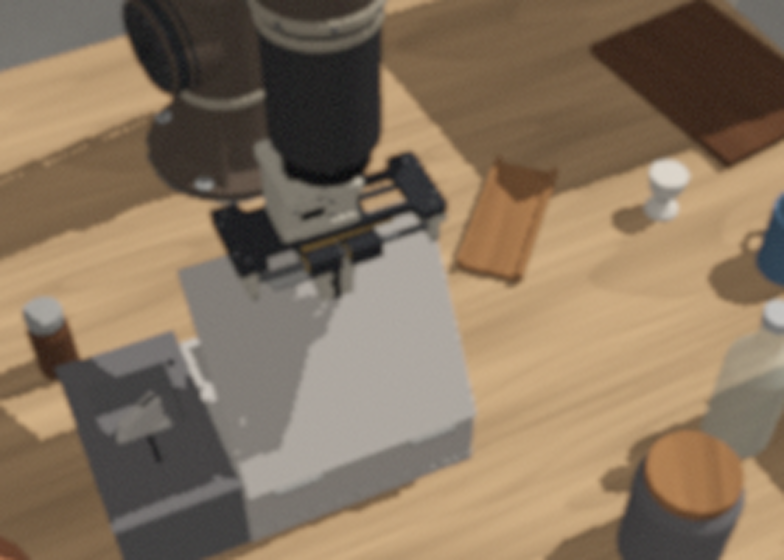

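The lid is below about 1 rad and sinking by itself. I lift away and turn the tool by 90° for the handle.

Emit:
{"op": "step_arm", "data": {
  "commands": [
    [[0,0,-15],0],
    [[0,0,-20],0],
    [[0,0,-20],0],
    [[0,0,0],-9],
    [[0,0,0],-9],
    [[0,0,0],-9],
    [[0,0,0],-9],
    [[0,0,0],-9],
    [[0,0,0],-9],
    [[0,0,0],-9],
    [[0,0,0],-9],
    [[0,0,0],-9],
    [[0,0,0],-9],
    [[0,0,0],0]
  ]
}}

```text
time_s: 62.35
tcp_pos: [0.5395, -0.1012, 0.3388]
eef_rot: [-179.9, -0.0, -93.5]
contact_force: [1.0, 0.4, -0.2]
gripper_width: 0.0002
```

Run:
```python
from h import *
b=S2W((-.105,-.025)); delta((*b,.30),(*b,.20))
c=cam("scene"); show(c,(170,60,450,260),2.8,"pics/a18.png")
```

```text
t 62.35 tcp [ 0.5395 -0.1012  0.3388] rot [-179.95   -0.    -93.51] F [ 1.   0.4 -0.2] w 0.0002 q [  9.8   5.5  -4.6   0.  -79.9 -13.3]
-> [ 0.3811 -0.1163  0.3   ] tool mm [ 24.8 157.3  38.6]
-> [ 0.3811 -0.1163  0.2   ] tool mm [ -0.    0.1 100. ]
```

View pics/a18.png

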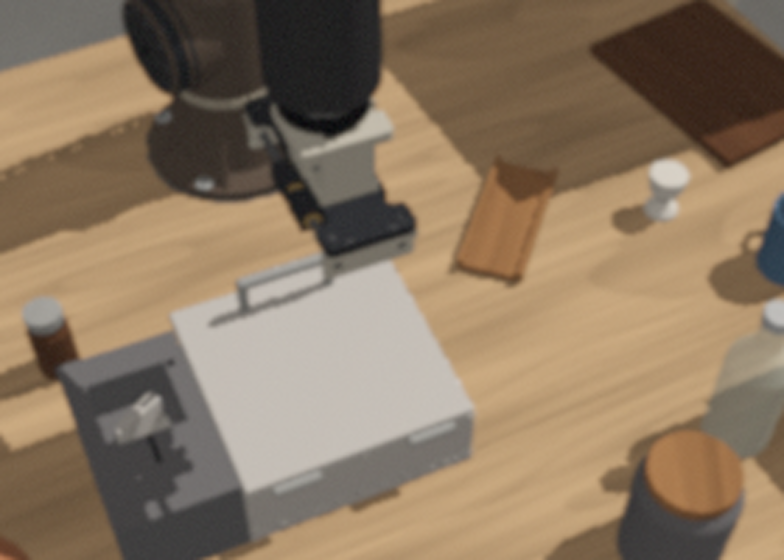

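The lid is now nearly closed. Move over the handle.

Emit:
{"op": "step_arm", "data": {
  "commands": [
    [[3.1,19.7,0],0],
    [[3.1,19.7,0],0],
    [[3.1,19.7,0],0],
    [[3.1,19.7,0],0],
    [[3.1,19.7,0],0],
    [[3.1,19.7,0],0],
    [[3.1,19.7,0],0],
    [[3.1,19.7,0],0],
    [[0,0,0],0],
    [[0,0,0],0]
  ]
}}

```text
time_s: 63.65
tcp_pos: [0.3804, -0.1164, 0.338]
eef_rot: [-180.0, 0.0, -93.4]
contact_force: [0.6, 0.4, 0.7]
gripper_width: 0.0003
```

Run:
```python
from h import *
b=S2W((-.105,-.025)); delta((*b,.30),(*b,.20))
c=cam("scene"); show(c,(170,60,450,260),2.8,"pics/a19.png")
P=cloud(c).reshape(-1,3);L=(P[:,:2]-T0)@RS;z=P[:,2]
s=(z>.09)&(z<.2)&(L[:,0]>-.07)&(L[:,0]<.1)&(abs(L[:,1])<.1)
a=np.polyfit(L[s,0],z[s],1);print("lid top fit slope",a, s.sum())
s=(z>.125)&(z<.2)&(L[:,0]>-.13)&(L[:,0]<-.08)&(abs(L[:,1])<.045);print("bar",np.median(np.c_[L[s],z[s]],0),z[s].max(),s.sum())
```

```text
t 63.65 tcp [ 0.3804 -0.1164  0.338 ] rot [-1.7996e+02  1.0000e-02 -9.3450e+01] F [0.6 0.4 0.7] w 0.0003 q [ 11.8 -10.5 -19.7   0.  -80.7 -15.3]
-> [ 0.3811 -0.1163  0.3   ] tool mm [-0.1 -0.6 38. ]
-> [ 0.3811 -0.1163  0.2   ] tool mm [  0.    0.1 100. ]
lid top fit slope [-0.06779793  0.10426803] 3203
bar [-0.09608777 -0.00158233  0.16074754] 0.1673123170613875 140
```

View pics/a19.png

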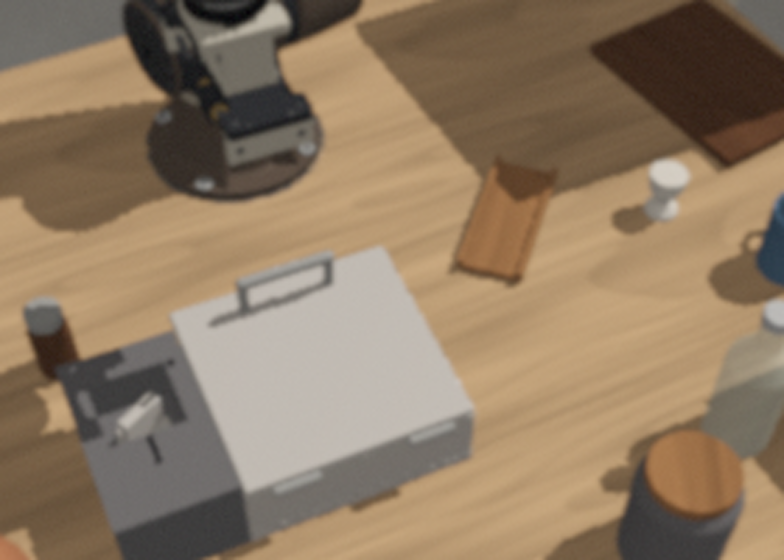

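The lid rests ajar on the catch (slope ≈0.07 rad, bar top z≈0.167). Descend with closed fingers and press.

Emit:
{"op": "step_arm", "data": {
  "commands": [
    [[0,-1,18],0],
    [[0,-1,18],0],
    [[0,0,18],0],
    [[0,0,18],0],
    [[0,0,18],0],
    [[0,0,18],0],
    [[0,0,18],0],
    [[0,0,15],0],
    [[0,0,12],0],
    [[0,0,8],0],
    [[0,0,0],0]
  ]
}}

```text
time_s: 65.08
tcp_pos: [0.3822, -0.1166, 0.1765]
eef_rot: [179.9, -0.0, -93.5]
contact_force: [-0.2, 0.0, -0.5]
gripper_width: 0.0003
```

Emit:
{"op": "step_arm", "data": {
  "commands": [
    [[0,0,2],0],
    [[0,0,2],0],
    [[0,0,2],0],
    [[0,0,2],0],
    [[0,0,1],0]
  ]
}}

```text
time_s: 65.7
tcp_pos: [0.3823, -0.1166, 0.1677]
eef_rot: [180.0, -0.0, -93.5]
contact_force: [0.7, -0.4, 0.1]
gripper_width: 0.0001
```

Emit:
{"op": "step_arm", "data": {
  "commands": [
    [[0,0,1],0],
    [[0,0,1],0],
    [[0,0,0],0]
  ]
}}

```text
time_s: 66.08
tcp_pos: [0.3823, -0.1166, 0.1658]
eef_rot: [180.0, -0.0, -93.5]
contact_force: [-0.4, -1.3, 0.2]
gripper_width: 0.0008
```

Emit:
{"op": "step_arm", "data": {
  "commands": [
    [[0,0,1],0],
    [[0,0,1],0],
    [[0,0,0],0]
  ]
}}

```text
time_s: 66.45
tcp_pos: [0.3823, -0.1166, 0.1638]
eef_rot: [180.0, 0.0, -93.5]
contact_force: [-0.5, -0.4, -0.0]
gripper_width: 0.0
```

Emit:
{"op": "step_arm", "data": {
  "commands": [
    [[0,0,1],0],
    [[0,0,1],0],
    [[0,0,0],0]
  ]
}}

```text
time_s: 66.82
tcp_pos: [0.3822, -0.1166, 0.1618]
eef_rot: [180.0, 0.0, -93.5]
contact_force: [-1.0, -0.6, 0.9]
gripper_width: 0.0009
```

Run:
```python
from h import *
c=cam("scene"); show(c,(230,120,330,210),7,"pics/a20.png")
P=cloud(c).reshape(-1,3);L=(P[:,:2]-T0)@RS;z=P[:,2]
s=(z>.09)&(z<.2)&(L[:,0]>-.06)&(L[:,0]<.1)&(abs(L[:,1])<.1)
a=np.polyfit(L[s,0],z[s],1);print("lid top fit slope",a, s.sum())
print(W2S(r.get_state()["tcp_pos"]))
s=(z>.125)&(z<.18)&(L[:,0]>-.13)&(L[:,0]<-.08)&(L[:,1]<.045)&(L[:,1]>0);print("bar",np.percentile(np.c_[L[s],z[s]],[5,50,95],axis=0),s.sum())
```

```text
lid top fit slope [-0.05645885  0.10308959] 3013
[-0.10376303 -0.02518848]Traceback (most recent call last):
  File "<stdin>", line 7, in <module>
    return _quantile_unchecked(
        a, q, axis, out, overwrite_input, method, keepdims, weights)
    return _ureduce(a,
                    func=_quantile_ureduce_func,
    ...<5 lines>...
                    overwrite_input=overwrite_input,
                    method=method)
    r = func(a, **kwargs)
    result = _quantile(arr,
                       quantiles=q,
    ...<2 lines>...
                       out=out,
                       weights=wgt)
    slices_having_nans = np.isnan(arr[-1, ...])
                                  ~~~^^^^^^^^^
IndexError: index -1 is out of bounds for axis 0 with size 0
```

View pics/a20.png

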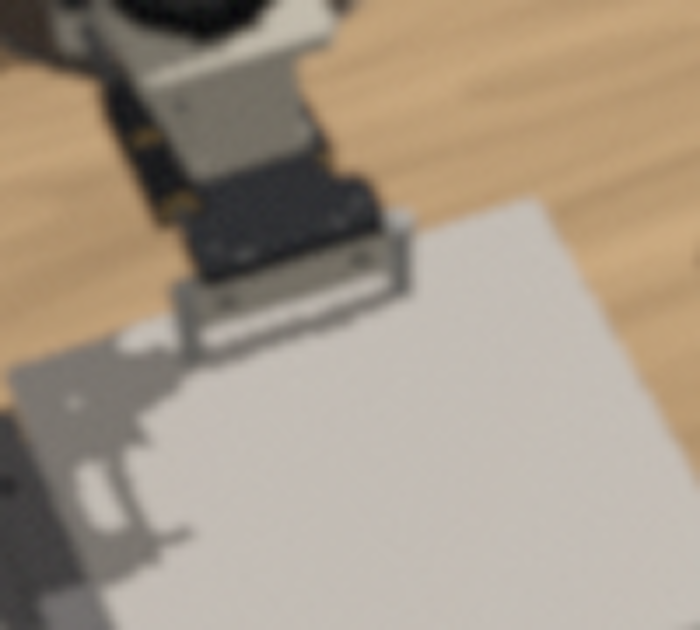

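The gripper sits over the bar and the lid slope is 0.056, so it's just at contact. Press on.

Emit:
{"op": "step_arm", "data": {
  "commands": [
    [[0,0,1],0],
    [[0,0,1],0],
    [[0,0,0],0]
  ]
}}

```text
time_s: 67.25
tcp_pos: [0.3824, -0.1165, 0.1598]
eef_rot: [-180.0, 0.0, -93.5]
contact_force: [-0.7, -0.0, -0.7]
gripper_width: 0.0004
```

Emit:
{"op": "step_arm", "data": {
  "commands": [
    [[0,0,1],0],
    [[0,0,1],0],
    [[0,0,0],0]
  ]
}}

```text
time_s: 67.62
tcp_pos: [0.3822, -0.1166, 0.1577]
eef_rot: [180.0, -0.0, -93.5]
contact_force: [0.1, -0.3, -0.1]
gripper_width: 0.0004
```

Emit:
{"op": "step_arm", "data": {
  "commands": [
    [[0,0,1],0],
    [[0,0,1],0],
    [[0,0,0],0]
  ]
}}

```text
time_s: 68.0
tcp_pos: [0.3822, -0.1166, 0.1558]
eef_rot: [180.0, -0.0, -93.5]
contact_force: [-0.5, -0.4, -0.3]
gripper_width: 0.0005
```

Emit:
{"op": "step_arm", "data": {
  "commands": [
    [[0,0,1],0],
    [[0,0,1],0],
    [[0,0,0],0]
  ]
}}

```text
time_s: 68.38
tcp_pos: [0.3822, -0.1166, 0.1538]
eef_rot: [180.0, -0.0, -93.5]
contact_force: [0.0, -0.2, 0.4]
gripper_width: 0.0003
```

Run:
```python
from h import *
for n in("scene","top"):
    c=cam(n); 
    P=cloud(c).reshape(-1,3);L=(P[:,:2]-T0)@RS;z=P[:,2]
    for y0,y1 in((-.12,-.06),(.06,.12),(-.05,.05)):
        s=(z>.085)&(z<.15)&(L[:,0]>-.06)&(L[:,0]<.1)&(L[:,1]<y1)&(L[:,1]>y0)
        if s.sum()>50: print(n,y0,"fit",np.polyfit(L[s,0],z[s],1), s.sum())
c=cam("scene")
show(c,(230,120,330,210),7,"pics/a21.png"); s=r.get_state(); print(s["joints"],s["moment"],s["contact_force"])
```

```text
scene -0.12 fit [-0.00140148  0.09677253] 916
scene 0.06 fit [0.00143991 0.0967736 ] 822
scene -0.05 fit [0.00130445 0.09672127] 1435
top -0.12 fit [-0.00178379  0.09707303] 939
top 0.06 fit [-0.00073447  0.0968098 ] 1137
top -0.05 fit [0.0022689  0.09674738] 1533
[ 1.17199196e+01 -2.64052595e+00 -3.79361891e+01  6.69958259e-04
 -5.47074764e+01 -1.51731055e+01] [0.03282072 0.0253348  0.05728041] [0.07884783 0.04951508 0.03329905]
```

View pics/a21.png

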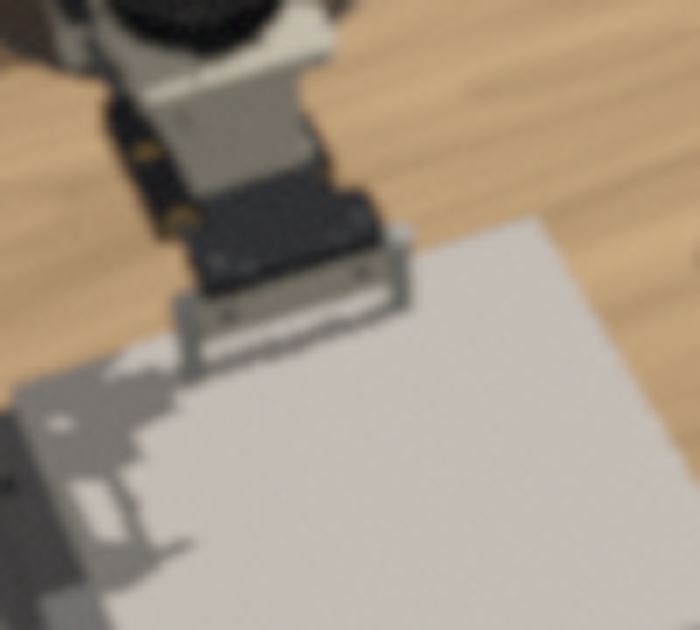

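The lid slope is now 0, so it has gone past the catch. I follow down and press lightly on the bar, then tug.

Emit:
{"op": "step_arm", "data": {
  "commands": [
    [[0,0,1.5],0],
    [[0,0,1.5],0],
    [[0,0,1],0],
    [[0,0,0],0]
  ]
}}

```text
time_s: 69.03
tcp_pos: [0.3822, -0.1166, 0.1497]
eef_rot: [180.0, -0.0, -93.5]
contact_force: [0.7, 0.2, -0.8]
gripper_width: 0.0005
```

Emit:
{"op": "step_arm", "data": {
  "commands": [
    [[0,0,0.7],0],
    [[0,0,0],0]
  ]
}}

```text
time_s: 69.28
tcp_pos: [0.3824, -0.1166, 0.1493]
eef_rot: [-180.0, -0.0, -93.5]
contact_force: [-0.7, -0.1, 1.5]
gripper_width: 0.0004
```

Emit:
{"op": "step_arm", "data": {
  "commands": [
    [[0,0,0.7],0],
    [[0,0,0],0]
  ]
}}

```text
time_s: 69.53
tcp_pos: [0.3824, -0.1166, 0.149]
eef_rot: [-180.0, -0.0, -93.4]
contact_force: [-2.3, 1.4, 8.1]
gripper_width: 0.0003
```

Emit:
{"op": "step_arm", "data": {
  "commands": [
    [[0,0,0.6],0],
    [[0,0,0],0],
    [[0,0,0],0]
  ]
}}

```text
time_s: 69.9
tcp_pos: [0.3825, -0.1167, 0.1489]
eef_rot: [-180.0, -0.0, -93.4]
contact_force: [-4.5, 2.0, 12.8]
gripper_width: 0.0006
```

Pressed to about 13 N with the bar top at 0.149 (shut height). Now rise, open and grip the bar for the tug.

Emit:
{"op": "step_arm", "data": {
  "commands": [
    [[0,0,-5],0],
    [[0,0,-10],0],
    [[0,0,-10],0],
    [[0,1,0],0],
    [[0,0,0],0],
    [[0,0,0],0],
    [[0,0,0],0]
  ],
  "gripper": 0.55
}}

```text
time_s: 70.78
tcp_pos: [0.3812, -0.1165, 0.1726]
eef_rot: [180.0, -0.0, -93.5]
contact_force: [-0.0, 0.2, 0.1]
gripper_width: 0.0394
```

Emit:
{"op": "step_arm", "data": {
  "commands": [
    [[0,0,8],0],
    [[0,0,10],0],
    [[0,0,10],0],
    [[0,0,10],0],
    [[0,0,8],0],
    [[0,0,4],0],
    [[0,0,0],0]
  ]
}}

```text
time_s: 71.65
tcp_pos: [0.3812, -0.1165, 0.1226]
eef_rot: [180.0, -0.0, -93.5]
contact_force: [0.5, -0.3, 0.3]
gripper_width: 0.0394
```

Run:
```python
from h import *
delta((*S2W((-.105,-.025)),.1232)); print(W2S(r.get_state()["tcp_pos"]))
c=cam("scene"); show(c,(230,120,330,210),7,"pics/a22.png")
c=cam("top"); show(c,(285,150,445,290),5,"pics/a22t.png")
```

```text
t 71.65 tcp [ 0.3812 -0.1165  0.1226] rot [ 1.7997e+02 -1.0000e-02 -9.3450e+01] F [ 0.5 -0.3  0.3] w 0.0394 q [ 11.8  -0.4 -40.7   0.  -49.8 -15.2]
-> [ 0.3811 -0.1163  0.1232] tool mm [-0.2  0.1 -0.6]
[-0.10485255 -0.02521837]
```

View pics/a22.png

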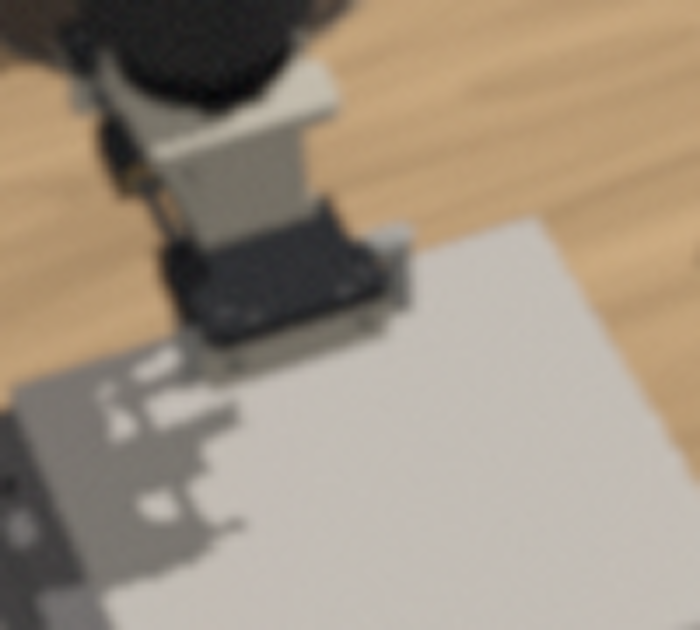

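The fingers straddle the bar with no contact. Close gently.

Emit:
{"op": "step_arm", "data": {
  "commands": [
    [[0,0,0],0],
    [[0,0,0],0],
    [[0,0,0],0],
    [[0,0,0],0],
    [[0,0,0],0],
    [[0,0,0],0]
  ],
  "gripper": 0.95,
  "grip_force": 20
}}

```text
time_s: 72.5
tcp_pos: [0.3795, -0.1166, 0.1226]
eef_rot: [179.8, -0.0, -93.5]
contact_force: [-5.8, 2.0, 6.5]
gripper_width: 0.0133
```

Emit:
{"op": "step_arm", "data": {
  "commands": [
    [[0,0,-1],0],
    [[0,0,0],0],
    [[0,0,0],0]
  ]
}}

```text
time_s: 72.88
tcp_pos: [0.3797, -0.1166, 0.1232]
eef_rot: [179.8, -0.0, -93.5]
contact_force: [-5.4, 2.1, 0.4]
gripper_width: 0.0133
```

Emit:
{"op": "step_arm", "data": {
  "commands": [
    [[0,0,-0.7],0],
    [[0,0,0],0],
    [[0,0,0],0]
  ]
}}

```text
time_s: 73.25
tcp_pos: [0.3799, -0.1166, 0.124]
eef_rot: [179.8, -0.0, -93.5]
contact_force: [-5.9, 2.2, -0.6]
gripper_width: 0.0133
```

Emit:
{"op": "step_arm", "data": {
  "commands": [
    [[0,0,-0.6],0],
    [[0,0,0],0],
    [[0,0,0],0]
  ]
}}

```text
time_s: 73.62
tcp_pos: [0.3801, -0.1166, 0.1247]
eef_rot: [179.9, -0.0, -93.5]
contact_force: [-5.3, 1.2, -1.4]
gripper_width: 0.0134
```

Emit:
{"op": "step_arm", "data": {
  "commands": [
    [[0,0,-0.6],0],
    [[0,0,0],0],
    [[0,0,0],0]
  ]
}}

```text
time_s: 74.0
tcp_pos: [0.3802, -0.1166, 0.1254]
eef_rot: [179.9, -0.0, -93.5]
contact_force: [-6.0, 1.4, -2.3]
gripper_width: 0.0134
```

Emit:
{"op": "step_arm", "data": {
  "commands": [
    [[0,0,-0.6],0],
    [[0,0,0],0],
    [[0,0,0],0]
  ]
}}

```text
time_s: 74.38
tcp_pos: [0.3804, -0.1166, 0.1259]
eef_rot: [179.9, -0.0, -93.5]
contact_force: [-6.7, 0.1, -4.2]
gripper_width: 0.013
```

Emit:
{"op": "step_arm", "data": {
  "commands": [
    [[0,0,-0.5],0],
    [[0,0,0],0],
    [[0,0,0],0]
  ]
}}

```text
time_s: 74.75
tcp_pos: [0.3805, -0.1166, 0.1264]
eef_rot: [179.9, -0.0, -93.5]
contact_force: [-5.0, 0.3, -6.9]
gripper_width: 0.0133
```

```bash
cat >> h.py <<'E'
def lid():
    for n in("scene","top"):
        c=cam(n); P=cloud(c).reshape(-1,3);L=(P[:,:2]-T0)@RS;z=P[:,2]
        s=(z>.085)&(z<.15)&(L[:,0]>-.06)&(L[:,0]<.1)&(abs(L[:,1])<.12)
        for _ in range(3):
            f=np.polyfit(L[s,0],z[s],1); s&=abs(z-np.polyval(f,L[:,0]))<.004
        print(n,"lid angle",-f[0].round(4),"z0",f[1].round(4),s.sum())
E
python3 -c "
from h import *
delta();lid()"
```

```text
t 74.75 tcp [ 0.3805 -0.1166  0.1264] rot [ 1.7991e+02 -1.0000e-02 -9.3470e+01] F [-5.   0.3 -6.9] w 0.0133 q [ 11.8  -0.7 -40.4  -0.  -50.4 -15.2]
scene lid angle 0.0186 z0 0.0986 3283
top lid angle 0.0153 z0 0.0987 3316
```

At 6.9 N up the lid has stopped at about 0.017 rad. I hold it to see whether it creeps.

Emit:
{"op": "step_arm", "data": {
  "commands": [
    [[0,0,0],0],
    [[0,0,0],0],
    [[0,0,0],0],
    [[0,0,0],0],
    [[0,0,0],0],
    [[0,0,0],0]
  ]
}}

```text
time_s: 75.6
tcp_pos: [0.3805, -0.1166, 0.1264]
eef_rot: [179.9, -0.0, -93.5]
contact_force: [-5.0, 0.6, -5.7]
gripper_width: 0.0133
```

```bash
python3 -c "
from h import *
delta();lid()"
```

```text
t 75.6 tcp [ 0.3805 -0.1166  0.1264] rot [ 1.7991e+02 -1.0000e-02 -9.3470e+01] F [-5.   0.6 -5.7] w 0.0133 q [ 11.8  -0.7 -40.4  -0.  -50.4 -15.2]
scene lid angle 0.0172 z0 0.0986 3273
top lid angle 0.0152 z0 0.0987 3314
```

The catch holds. Lower the lid back, release and rise.

Emit:
{"op": "step_arm", "data": {
  "commands": [
    [[0,0,1],0],
    [[0,0,1],0],
    [[0,0,1],0],
    [[0,0,0.7],0],
    [[0,0,0],0]
  ]
}}

```text
time_s: 76.32
tcp_pos: [0.3796, -0.1166, 0.1228]
eef_rot: [179.8, -0.0, -93.5]
contact_force: [-10.0, 2.5, -0.6]
gripper_width: 0.0133
```

Emit:
{"op": "step_arm", "data": {
  "commands": [
    [[0,0,0],0],
    [[0,0,0],0],
    [[0,0,0],0],
    [[0,0,0],0],
    [[0,0,0],0]
  ],
  "gripper": 0.55
}}

```text
time_s: 76.95
tcp_pos: [0.3816, -0.1165, 0.1233]
eef_rot: [-180.0, 0.0, -93.4]
contact_force: [-0.7, 0.7, -0.0]
gripper_width: 0.0392
```

Emit:
{"op": "step_arm", "data": {
  "commands": [
    [[0,0,-5],0],
    [[0,0,-10],0],
    [[0,0,-20],0],
    [[0,0,-25],0],
    [[0,0,-25],0],
    [[0,0,-25],0],
    [[0,0,-20],0],
    [[0,0,0],0]
  ]
}}

```text
time_s: 77.95
tcp_pos: [0.3822, -0.1165, 0.2552]
eef_rot: [-179.8, 0.0, -93.4]
contact_force: [-0.7, 0.4, -0.9]
gripper_width: 0.0393
```

Run:
```python
from h import *
lid()
b=S2W((-.03,-.195)); delta((*b,.25),(*b,.13))
c=cam("scene"); show(c,(185,170,275,240),8,"pics/a23.png")
c=cam("top"); show(c,(380,170,445,260),8,"pics/a23t.png")
```

```text
scene lid angle -0.0002 z0 0.0967 3264
top lid angle -0.0025 z0 0.0967 3171
t 78.05 tcp [ 0.3811 -0.1164  0.2531] rot [-1.7998e+02  2.0000e-02 -9.3460e+01] F [0.1 0.2 0.5] w 0.0399 q [ 11.8  -8.1 -28.7  -0.  -69.4 -15.2]
-> [ 0.4457 -0.2905  0.25  ] tool mm [169.9 -75.    3.1]
-> [ 0.4457 -0.2905  0.13  ] tool mm [1.0e-01 0.0e+00 1.2e+02]
```

View pics/a23.png

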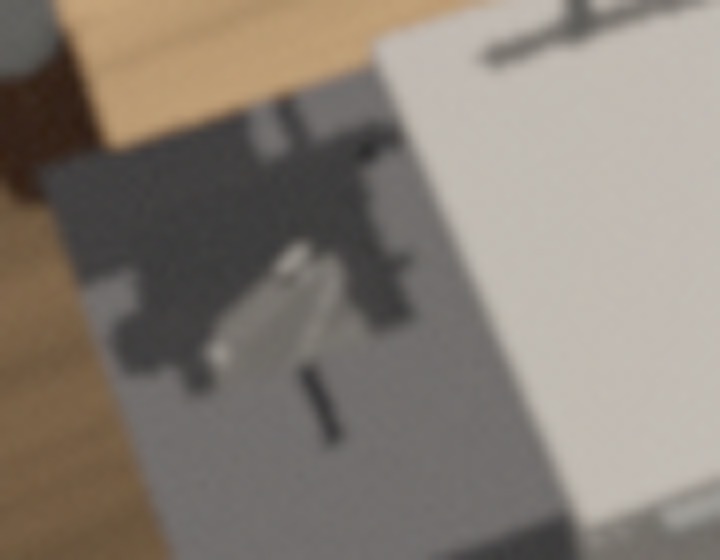

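View pics/a23t.png

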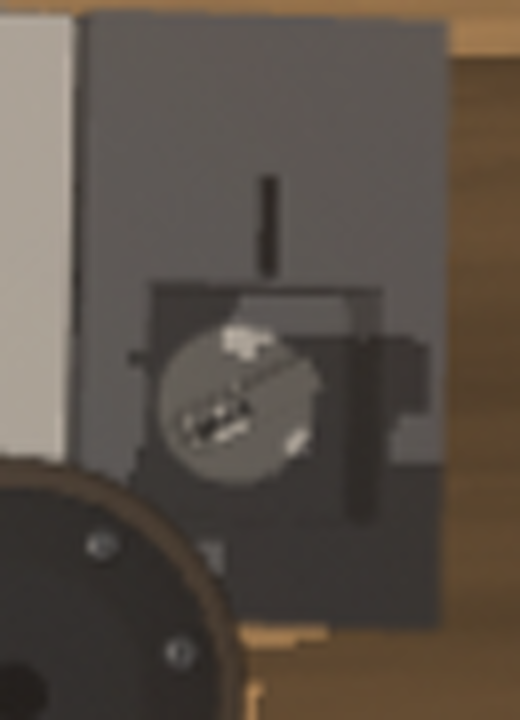

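Lid reads 0 again after the tug. The knob's pointing end, the strip at (205,425) in the top crop, is still at about 118° in the steriliser's frame. I move over the well.

Emit:
{"op": "step_arm", "data": {
  "commands": [
    [[18.9,-8.3,0],0],
    [[18.9,-8.3,0],0],
    [[18.9,-8.3,0],0],
    [[18.9,-8.3,0],0],
    [[18.9,-8.3,0],0],
    [[18.9,-8.3,0],0],
    [[18.9,-8.3,0],0],
    [[18.9,-8.3,0],0],
    [[18.9,-8.3,0],0],
    [[0,0,0],-7],
    [[0,0,0],-7],
    [[0,0,0],-7],
    [[0,0,0],-7.4],
    [[0,0,0],0],
    [[0,0,0],0]
  ],
  "gripper": 0.64
}}

```text
time_s: 80.03
tcp_pos: [0.4456, -0.2909, 0.2529]
eef_rot: [180.0, 0.0, -65.2]
contact_force: [0.2, -0.2, 0.7]
gripper_width: 0.0316
```

Run:
```python
from h import *
b=S2W((-.03,-.195)); delta((*b,.25),(*b,.13),(*b,.065))
c=cam("scene"); show(c,(150,70,300,250),4,"pics/a24.png")
P=cloud(c).reshape(-1,3);L=(P[:,:2]-T0)@RS
# knob top points by height
s=(P[:,2]>.094)&(P[:,2]<.104)&(abs(L[:,0]+.03)<.035)&(abs(L[:,1]+.195)<.035)
q=L[s]; print(s.sum(), q.mean(0)); 
if s.sum()>10:
    u,S,v=np.linalg.svd(q-q.mean(0)); print("bar axis deg",np.degrees(np.arctan2(v[0,1],v[0,0]))%180,S)
```

```text
t 80.025 tcp [ 0.4456 -0.2909  0.2529] rot [ 1.7998e+02  2.0000e-02 -6.5220e+01] F [ 0.2 -0.2  0.7] w 0.0316 q [-12.    6.1 -14.9  -0.  -69.   36.8]
-> [ 0.4457 -0.2905  0.25  ] tool mm [-0.3 -0.3  2.9]
-> [ 0.4457 -0.2905  0.13  ] tool mm [  0.  -0. 120.]
-> [ 0.4457 -0.2905  0.065 ] tool mm [ 0. -0. 65.]
79 [-0.02742096 -0.19357965]
bar axis deg 118.0236017544986 [0.13242668 0.03970742]
```

View pics/a24.png

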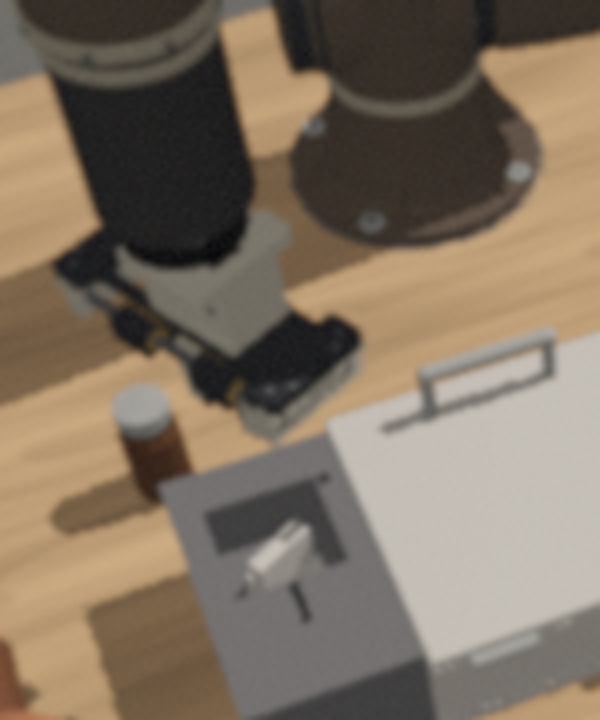

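Bar axis measured at 118.0° in the scene view, which agrees, and the lid is visibly shut. Descend into the well.

Emit:
{"op": "step_arm", "data": {
  "commands": [
    [[0,0,18],0],
    [[0,0,20],0],
    [[0,0,20],0],
    [[0,0,20],0],
    [[0,0,20],0],
    [[0,0,15],0],
    [[0,0,10],0],
    [[0,0,0],0]
  ]
}}

```text
time_s: 81.08
tcp_pos: [0.4454, -0.2908, 0.1296]
eef_rot: [179.9, 0.0, -65.1]
contact_force: [-0.2, -0.3, 1.0]
gripper_width: 0.0315
```

Run:
```python
from h import *
b=S2W((-.03,-.195)); delta((*b,.13),(*b,.065))
c=cam("scene"); show(c,(170,130,290,250),6,"pics/a25.png")
```

```text
t 81.075 tcp [ 0.4454 -0.2908  0.1296] rot [ 1.7995e+02  4.0000e-02 -6.5070e+01] F [-0.2 -0.3  1. ] w 0.0315 q [-12.   12.1 -24.9   0.  -53.   36.9]
-> [ 0.4457 -0.2905  0.13  ] tool mm [-0.1 -0.4 -0.4]
-> [ 0.4457 -0.2905  0.065 ] tool mm [ 0.  -0.1 65. ]
```

View pics/a25.png

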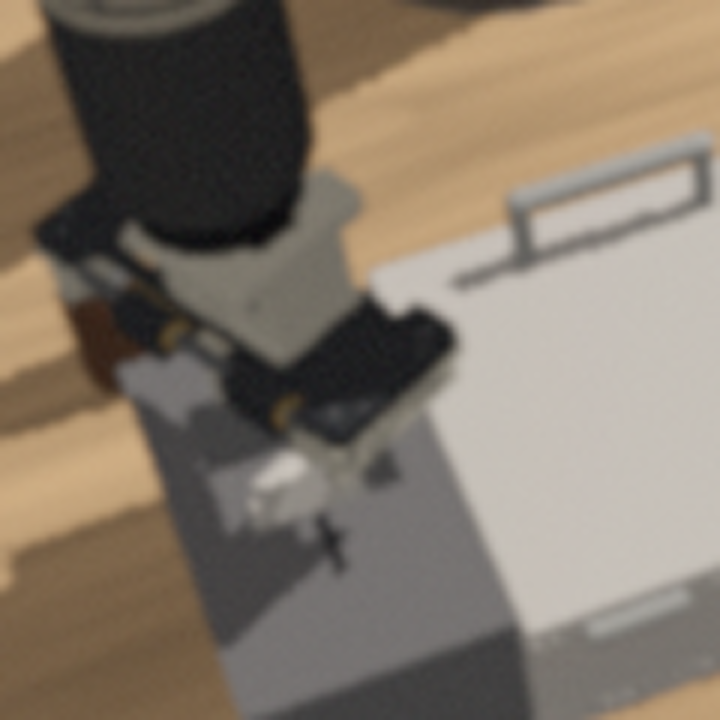

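The fingers are above the well and the knob lies between them. Go down in two steps.

Emit:
{"op": "step_arm", "data": {
  "commands": [
    [[0,0,8],0],
    [[0,0,8],0],
    [[0,0,8],0],
    [[0,0,8],0],
    [[0,0,0],0]
  ]
}}

```text
time_s: 81.75
tcp_pos: [0.4451, -0.2907, 0.0973]
eef_rot: [179.9, 0.1, -65.1]
contact_force: [-0.7, 1.0, -0.4]
gripper_width: 0.0314
```

Emit:
{"op": "step_arm", "data": {
  "commands": [
    [[0,0,8],0],
    [[0,0,8],0],
    [[0,0,6],0],
    [[0,0,5],0],
    [[0,0,3],0],
    [[0,0,0],0]
  ]
}}

```text
time_s: 82.5
tcp_pos: [0.4455, -0.2908, 0.068]
eef_rot: [180.0, 0.0, -65.1]
contact_force: [0.2, -0.4, -0.7]
gripper_width: 0.0314
```

Emit:
{"op": "step_arm", "data": {
  "commands": [
    [[0,0,0],0],
    [[0,0,0],0],
    [[0,0,0],0],
    [[0,0,0],0],
    [[0,0,0],0],
    [[0,0,0],0]
  ],
  "gripper": 0.95,
  "grip_force": 20
}}

```text
time_s: 83.25
tcp_pos: [0.4454, -0.291, 0.0684]
eef_rot: [180.0, -0.0, -65.0]
contact_force: [-3.7, -1.8, 4.8]
gripper_width: 0.0136
```

Run:
```python
from h import *
b=S2W((-.03,-.195)); delta((*b,.065)); print(r.get_state()["moment"])
```

```text
t 83.25 tcp [ 0.4454 -0.291   0.0684] rot [ 1.7998e+02 -1.0000e-02 -6.5050e+01] F [-3.7 -1.8  4.8] w 0.0136 q [-12.   16.4 -28.9   0.  -44.7  36.9]
-> [ 0.4457 -0.2905  0.065 ] tool mm [-0.3 -0.4  3.4]
[-0.79608686  1.40862354  0.05339707]
```

Gripped (13.6 mm). Turn clockwise; 118.4° is needed in total.

Emit:
{"op": "step_arm", "data": {
  "commands": [
    [[0,0,0],6],
    [[0,0,0],6],
    [[0,0,0],6],
    [[0,0,0],6],
    [[0,0,0],6],
    [[0,0,0],6],
    [[0,0,0],6],
    [[0,0,0],6],
    [[0,0,0],6],
    [[0,0,0],6],
    [[0,0,0],0]
  ]
}}

```text
time_s: 84.62
tcp_pos: [0.4429, -0.2907, 0.0683]
eef_rot: [179.8, -0.1, -125.2]
contact_force: [-10.6, -1.5, 13.4]
gripper_width: 0.0138
```

Emit:
{"op": "step_arm", "data": {
  "commands": [
    [[0,0,0],6],
    [[0,0,0],6],
    [[0,0,0],6],
    [[0,0,0],6],
    [[0,0,0],6],
    [[0,0,0],6],
    [[0,0,0],6],
    [[0,0,0],6],
    [[0,0,0],6],
    [[0,0,0],4.4],
    [[0,0,0],0],
    [[0,0,0],0]
  ]
}}

```text
time_s: 86.12
tcp_pos: [0.4418, -0.2887, 0.0682]
eef_rot: [179.8, -0.4, 176.5]
contact_force: [-14.1, 14.8, 21.9]
gripper_width: 0.0141
```

Run:
```python
from h import *
b=S2W((-.03,-.195)); delta((*b,.068)); print(r.get_state()["moment"])
c=cam("scene"); show(c,(170,130,290,250),6,"pics/a26.png")
```

```text
t 86.125 tcp [ 0.4418 -0.2887  0.0682] rot [179.83  -0.36 176.48] F [-14.1  14.8  21.9] w 0.0141 q [-11.9  16.3 -29.   -0.2 -45.1 -81.5]
-> [ 0.4457 -0.2905  0.068 ] tool mm [-4.  -1.6  0.2]
[ 5.12038103  4.93101483 -0.03824381]
```

View pics/a26.png

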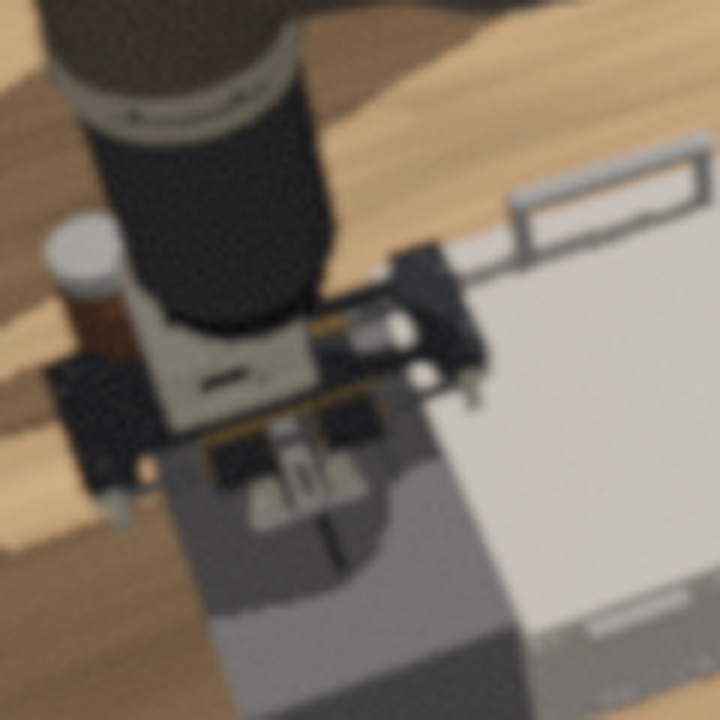

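The knob's strip now points at the mark, with strip and mark in line at (305,480)→(330,545). Off-centre grip has built up some side load, so I ease it off before opening.

Emit:
{"op": "step_arm", "data": {
  "commands": [
    [[1,0.5,0],0],
    [[1,0.5,0],0],
    [[1,0.7,0],0],
    [[0,0,0],0]
  ]
}}

```text
time_s: 86.68
tcp_pos: [0.4417, -0.2885, 0.0683]
eef_rot: [180.0, -0.1, 176.5]
contact_force: [-5.3, 2.0, 9.1]
gripper_width: 0.0135
```

Emit:
{"op": "step_arm", "data": {
  "commands": [
    [[1,0.3,-0.3],0],
    [[0.3,0,0],0],
    [[0,0,0],0],
    [[0,0,0],0]
  ]
}}

```text
time_s: 87.18
tcp_pos: [0.4416, -0.2885, 0.0684]
eef_rot: [180.0, 0.0, 176.5]
contact_force: [-0.3, 0.2, 0.3]
gripper_width: 0.0142
```

Run:
```python
from h import *
delta(); print(r.get_state()["moment"],W2S(r.get_state()["tcp_pos"]))
c=cam("scene"); show(c,(195,180,255,240),11,"pics/a27.png")
P=cloud(c).reshape(-1,3);L=(P[:,:2]-T0)@RS
s=(P[:,2]>.094)&(P[:,2]<.106)&(abs(L[:,0]+.03)<.035)&(abs(L[:,1]+.195)<.012)
q=L[s]; print(s.sum(), q.mean(0),q.min(0),q.max(0))
```

```text
t 87.175 tcp [ 0.4416 -0.2885  0.0684] rot [1.7999e+02 1.0000e-02 1.7654e+02] F [-0.3  0.2  0.3] w 0.0142 q [-11.8  16.  -29.4  -0.  -44.5 -81.6]
[ 0.02958242  0.23172091 -0.03620149] [-0.03418154 -0.19316932]
60 [-0.02228565 -0.19286118] [-0.0520276  -0.20644003] [-0.00209337 -0.1830146 ]
```

View pics/a27.png

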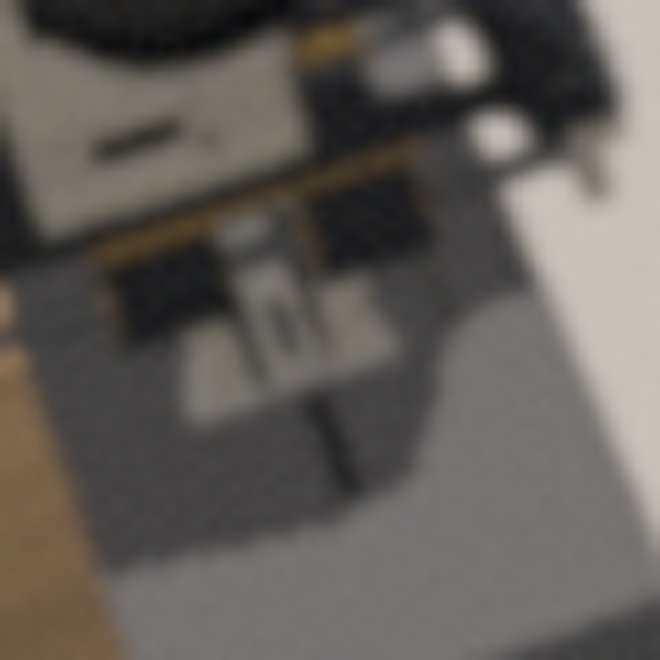

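The load is gone and the strip lines up with the mark. Open and rise straight out.

Emit:
{"op": "step_arm", "data": {
  "commands": [
    [[0,0,0],0],
    [[0,0,0],0],
    [[0,0,0],0],
    [[0,0,0],0],
    [[0,0,0],0]
  ],
  "gripper": 0.68
}}

```text
time_s: 87.85
tcp_pos: [0.4414, -0.2886, 0.0684]
eef_rot: [-180.0, -0.0, 176.5]
contact_force: [0.6, 0.1, -0.5]
gripper_width: 0.028
```

Emit:
{"op": "step_arm", "data": {
  "commands": [
    [[0,0,-6],0],
    [[0,0,-10],0],
    [[0,0,-15],0],
    [[0,0,-20],0],
    [[0,0,-25],0],
    [[0,0,-25],0],
    [[0,0,-25],0],
    [[0,0,-25],0],
    [[0,0,-25],0],
    [[0,0,-25],0],
    [[0,0,0],0]
  ]
}}

```text
time_s: 89.22
tcp_pos: [0.4423, -0.289, 0.2727]
eef_rot: [-179.9, 0.3, 176.6]
contact_force: [-0.0, -0.1, 0.2]
gripper_width: 0.0279
```

Emit:
{"op": "step_arm", "data": {
  "commands": [
    [[0,25,0],0],
    [[0,25,0],0],
    [[0,25,0],0],
    [[0,25,0],0],
    [[0,25,0],0],
    [[0,25,0],0],
    [[0,25,0],0],
    [[0,25,0],0],
    [[0,25,0],0],
    [[0,25,0],0],
    [[0,25,0],0],
    [[0,25,0],0],
    [[0,25,0],0],
    [[0,0,0],0]
  ]
}}

```text
time_s: 90.98
tcp_pos: [0.4608, 0.0369, 0.2695]
eef_rot: [180.0, -0.0, 176.7]
contact_force: [-0.7, -0.4, 0.8]
gripper_width: 0.0279
```

Run:
```python
from h import *
delta(); lid()
for n in("top","scene"):
    c=cam(n)
    if n=="top": show(c,(385,170,445,260),8,"pics/a28t.png"); cv2.imwrite("pics/a28f.png",c["img"][:,:,::-1])
    else: cv2.imwrite("pics/a28s.png",c["img"][:,:,::-1])
    P=cloud(c).reshape(-1,3);L=(P[:,:2]-T0)@RS
    s=(P[:,2]>.092)&(P[:,2]<.106)&(abs(L[:,0]+.03)<.032)&(abs(L[:,1]+.195)<.032)
    q=L[s]; v=np.linalg.svd(q-q.mean(0))[2]; print(n,s.sum(),q.mean(0),"axis",(np.degrees(np.arctan2(v[0,1],v[0,0]))+90)%180-90)
```

```text
t 90.975 tcp [0.4608 0.0369 0.2695] rot [ 1.7999e+02 -1.0000e-02  1.7665e+02] F [-0.7 -0.4  0.8] w 0.0279 q [  29.1   -1.6  -20.8   -0.   -70.8 -122.4]
scene lid angle 0.0002 z0 0.0967 3245
top lid angle -0.0018 z0 0.0969 2923
top 92 [-0.03016755 -0.19464535] axis -3.020916751724542
scene 73 [-0.02728932 -0.19308698] axis -0.07072858201840404
```

View pics/a28t.png

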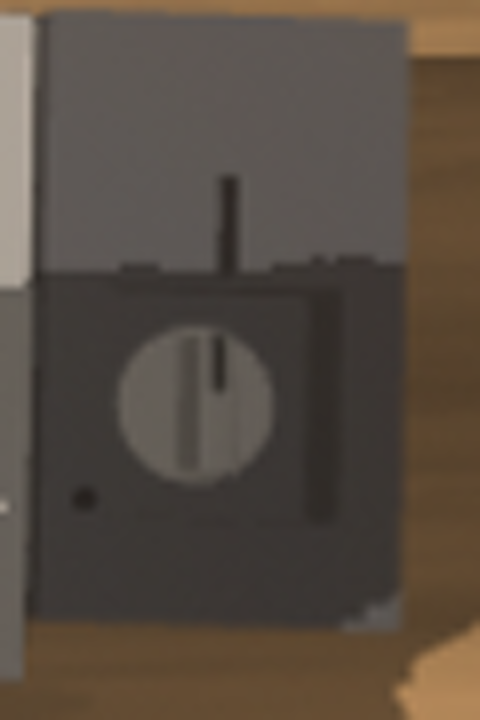

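View pics/a28f.png

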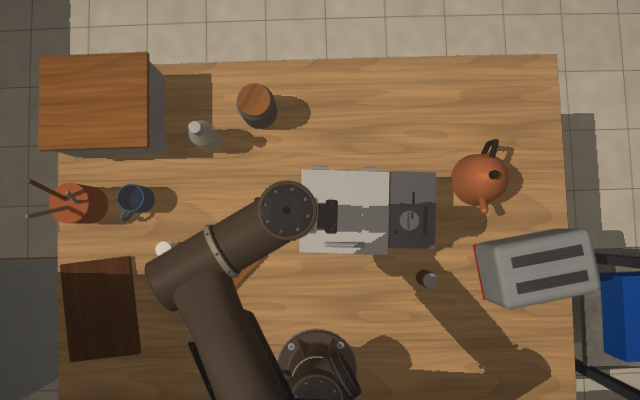

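View pics/a28s.png

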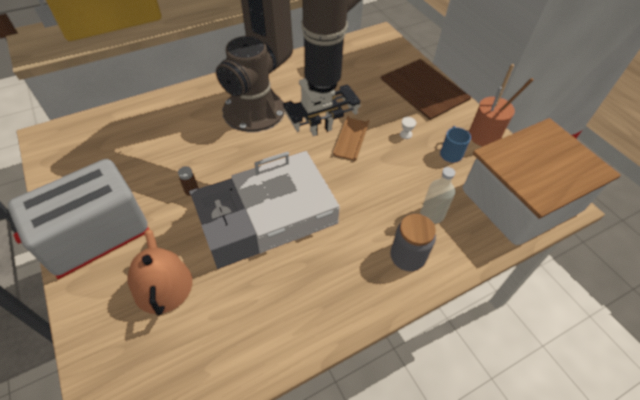

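The top view shows the strip at (219,365) pointing along the mark at (229,225), and both views put the bar axis within about 0 to -3° of +x. The lid is shut. Kettle, pepper pot, mug, bottle, canister, spoon rest and egg cup are at their starting pixels, no jars are left on the worktop, and the arm is clear. Handing in.

```bash
python3 -c "
from plant import r, close_job
print(close_job()); print(r.get_state()['time_s'])"
```

```text
the job is handed in; nothing more can be done
None
the job is handed in; nothing more can be done
```

I handed the job in at about 91 s of the 210 s allowed, with every step done in the order asked.

- **Jars:** All four jars stand upright in the chamber, two by two. The top view just before closing showed all four rims at 74–75 mm. I saw no jar knocked aside and no grip slip.
- **Lid:** I pushed it over and let it sink onto the catch. Pressing on the handle took it past the catch, and I pressed again to about 13 N. A tug of 6–7 N lifted it to 0.015–0.018 rad, where it held. It read 0 again afterwards.
- **Timer knob:** I turned it clockwise by about 118°, and its strip lines up with the long mark. The two views disagree a little on its final direction: 0° off the mark from the scene camera and −3° from the top camera. The gripper's own angle at release was within 0.1° of the target. Side load rose to about 20 N during the turn because the grip was slightly off centre. I eased it to zero before opening the fingers.
- **Other things:** By eye, the bystanders are where they started in the last pictures. The egg cup and spoon rest were partly hidden by the arm in the top view. The arm was clear of everything.

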